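# Set the scattering photometer to 90 degrees and change its samples

### The arm

A 7-joint arm with a two-finger parallel gripper is mounted at the origin on a cart in front of the work surface, level with it; the furniture and walls round the work are solid. World frame = base frame: x ahead of the robot, y to its left, z up, the work surface at z = 0. Lengths are in mm, angles in rad, forces in N, time in s.
With the tool pointing down it reaches from about 425 to 800 mm from the base axis. Payload 8.3 kg.
Tool frame: the origin (TCP) lies at the very end of the fingers, on their centre line; the grasp point (between the pads) lies 19 mm behind it; z points along the fingers, y is the line along which they close (so a half turn about z gives the same grasp; the last joint's range is limited). The gripper opens to 85 mm and grips with 20 to 120 N. Pads are 22 mm wide; open, the fingers measure 114 mm over their backs; the gripper's body (76 mm by 85 mm) begins 54 mm behind the grasp point. The pads swing forward as they close: fully open they stand 13 mm farther back than shut.
Start: joints at [1.18, 0.383, 0.016, 1.37, -0.006, 1.388, -0.046], TCP at [201.262, -591.69, 231.279] pointing down, gripper open.
Joint ranges: [-2.95, 2.95], [-0.25, 2.06], [-1.52, 1.56], [0.18, 2.33], [-1.44, 4.58], [0.02, 2.06], [-3.01, 3.01]. Speed limits (rad/s): [2.39, 2.39, 3.01, 3.01, 3.14, 3.14, 3.14].

### API

Orientations are given as a rotation vector (axis times angle).
In Python, from cell import env, vision gives the robot as it stands.
- The arm moves only by the tool carry_out, never from a script. Its argument "series" is a list of rows, each an object of numbers: "tx", "ty", "tz": the shift along the tool's x, y, z scaled (see below); "turn": the turn about the tool's z scaled (see below). A call has 1 to 20 rows; each row shifts and turns the commanded pose from where the row before left it, along the tool's axes as they then stand; what a row does not reach is not made up. The controller multiplies each number of a shift by 0.02 m and each number of a turn by 5 degrees. A row lasts 1/10 s, in which the tool goes at most 50 mm and 8.59 degrees, less where a joint would pass 70% of its speed; a pose out of reach is approached as far as the arm can. A call with a number of a shift or a turn outside -1 to 1 is refused whole. A call with a gripper value outside its range is refused whole. "fingers" is the closure, from 0 (fully open) to 1 (shut), set as the call begins (left out, the last holds). The fingers move at their own pace and stop on an object; the grip force is fixed at half the most. Time passes only in rows, so rows that do not move let the fingers close. It gives the time, the measured TCP pose, the force, the opening and the grip force at its end, in the units of the state.
- env.sense(): the state, without advancing time (a new reading comes with each control period).
- vision.read_camera(name): name is "scene" or "side" or "wrist"; returns a dict with "img" (480x640x3 uint8, blue, green, red), "range_z" (480x640 float32, mm along the optical axis (not along the pixel's ray), 0 where there is no reading), "fx", "fy", "cx", "cy" (pixels), "world_from_camera" (4x4, takes a point from camera to world coordinates); the wrist camera has in their place "tool_from_camera" (4x4, takes a point from camera to tool coordinates, whose origin is the TCP and whose axes are the flange's). Camera axes: x right, y down, z forward; pixel columns grow to the right and rows downward; lengths in mm; the calibration is good to about 2 mm. The wrist camera is an equidistant fisheye: a pixel r from the principal point sees the ray r / f radians off the axis. A picture is of the moment at which its call begins: read the wrist's pose just before it.
- env.close_job(): hands the job in; it is judged then, once.
The state is a dict: "t": time; "joint_positions": joint angles; "joint_vel": joint speeds; "joint_efforts": joint torques, N m; "eef_pos": TCP position; "ee_rot": TCP orientation; "force": force on the tool from outside, world axes, zero at the start; "wrist_torque": the same for the moment, N m; "finger_gap": finger opening in mm; "gripper_force": force on a finger pad.
Only numpy, scipy, OpenCV 4.12 (cv2) and the standard library are available. Lean on these libraries where they do the work, as an engineer would, in place of code of your own. Each camera call takes 0.05 s, during which the arm holds its last target. There are 200 camera calls.

### The job

First loosen the clamp knob of the light-scattering photometer, swing the detector arm until its pointer stands on the long 90-degree mark, and tighten the clamp fully again. Then pull the paddle in the lid to trip the latch, raise the lid wide open, take the jar of the last run out of the chamber and stand it on the steel plate, and stand every fresh jar from the plate upright in a cell of the chamber, one to a cell. Finally shut the lid so that it latches, and leave the small white bottle on the balance alone.

Things in the scene. Friction and masses are not known exactly. Their poses are not given: they have to be found in the camera images.
- photometer: light-scattering photometer, fixed to the bench, its place and yaw vary. Origin on the bench under the middle of the white sample chamber; -x is its front, +y its left, where a dark finned lamp tube lies (to y 210, z 99 mm). Chamber 104 mm deep (x), 250 mm wide (y), centred on the origin, rim z 68 mm; lid top z 123 mm when shut. A latch keeper 34 mm wide stands 78 mm in front of the origin, to z 102 mm
- pivot (a point): point on the vertical pivot axis of the detector arm, which is the photometer's origin axis, z 16 mm
- long_mark (a point): middle of the long thick raised mark (90 degrees), 236 mm straight in front of the pivot, on the grey arc rail (radius 175 to 249 mm, top z 17 mm) which carries short marks every 10 degrees
- pointer (a point): tip of the detector arm's black pointer, 231 mm from the pivot, z 18 mm
- cell_left (a point): centre of the floor (z 40 mm) of the left cell of the chamber (lamp side), where the underside of a jar stands. The three cells are 62 x 62 mm, in a row along the photometer's y, 76 mm apart, between ledges and dividers 26 mm high (tops at z 66 mm)
- cell_mid (a point): centre of the floor of the middle cell, on the pivot axis
- cell_right (a point): centre of the floor of the right cell
- lid_hinge (a point): middle of the lid's hinge line, on top of the chamber's back wall (photometer x +52, y 0, z 68 mm); its y axis lies along the hinge line
- detector_arm (a joint): angle of the detector arm about the pivot, rad: 0 = pointer on the long mark, positive = turned anticlockwise seen from above, towards the photometer's right (-y). Range -0.10 to 0.64. With the clamp tight friction holds it (about 2.5 N m); fully loose it moves under 1 to 2 N at the detector and stays where it is left
- detector_grip (a point): grip point on the detector, the white upright block on the arm 128 mm from the pivot: 46 mm along the arm, 44 mm across it (grip it across), top z 109 mm; the point is on its axis at z 92 mm. The frame's x axis points along the arm towards the pivot
- clamp_knob (a joint): clamp knob, rad: 0 = fully tight, 1.4 = fully loose (stops at both). It loosens anticlockwise seen from above; the grip on the arm fades as it turns and is gone near the loose stop. Turning takes less than 0.15 N m; it stays where it is left
- knob_grip (a point): centre of the clamp knob's grip, at the outer end of the arm, 200 mm from the pivot, z 85 mm: a black wing bar 62 mm long, 16 mm wide, 30 mm high on a vertical axis. The frame turns with the knob; the bar lies 0.70 rad clockwise (from above) of the frame's x axis. At knob value 0.70 the bar lies along the arm
- chamber_lid (a joint): opening of the lid, rad: 0 = shut, 1.8 = stop, leaning back. The lid is a hood 106 mm deep, 254 mm wide, 55 mm high, hinged along the chamber's back rim; its front rises. Stiff hinges hold it at any angle; lifting takes about 5 N at the front edge
- lid_paddle (a joint): angle of the latch paddle relative to the lid, rad: 0 = at rest, 0.6 = pulled fully up; a spring returns it (1 to 2 N at the grip). Above 0.45 the latch is free. The shut lid is held by a spring bolt; it snaps in by itself when the lid is pressed down over its last 0.15 rad, with about 10 N at the front: press on the lid, not on the paddle
- paddle_grip (a point): grip point on the paddle: a bright steel upturned grip 36 mm wide (along the hinge line), 9 mm thick, its top 12 mm above this point, in a dark dish 124 mm wide in the lid's top (floor 26 mm below this point). Lid shut: 28 mm in front of the origin, z 134 mm; the paddle's own axis, parallel to the hinge, is 36 mm behind and 20 mm below this point. Pinch across the width, pull up: it turns between the fingers as the lid rises
- lid_pull (a point): grip point on the lid's pull, a black block on the middle of the lid's front wall, 28 mm wide (along the hinge line), 14 mm thick, sticking out 28 mm; this point is 20 mm out from the wall (lid shut: 126 mm in front of and 46 mm above the hinge line). With the lid open it points up; pinch it across its width to swing the lid down
- lid_press (a point): spot on top of the lid near its front edge, to the right of the dish, good for pressing the lid shut: 88 mm in front of the hinge line, 55 mm above it, 88 mm to the right of the middle; z 123 mm when shut
- sample_plate: flat dark steel plate fixed on the bench, 190 (x) x 230 (y) mm, 3 mm thick, no rim; origin under its centre
- buffer_flask: white plastic buffer bottle, 48 mm diameter, 103 mm high, standing on the pan of the balance (z 60 mm), a bystander; origin under its centre
- fresh_1_mid (a point): centre (half-way up) of a fresh sample jar, squat glass with a white screw cap: 56 mm high, 55 mm diameter; cap 58 mm diameter over its top 20 mm; about 0.14 kg. It starts standing on the steel plate (absent in some starts); z axis up along the jar
- fresh_2_mid (a point): centre (half-way up) of a fresh sample jar, squat glass with a white screw cap: 56 mm high, 55 mm diameter; cap 58 mm diameter over its top 20 mm; about 0.14 kg. It starts standing on the steel plate (absent in some starts); z axis up along the jar
- fresh_3_mid (a point): centre (half-way up) of a fresh sample jar, squat glass with a white screw cap: 56 mm high, 55 mm diameter; cap 58 mm diameter over its top 20 mm; about 0.14 kg. It starts standing on the steel plate (absent in some starts); z axis up along the jar
- old_jar_mid (a point): centre (half-way up) of the jar of the last run, of the same kind, which starts in the middle cell of the chamber
Things that resemble listed ones, but are neither listed nor needed, are in the scene too. What is shaped like the part that bears fresh_3_mid but yellow is not meant.

How it is judged:
By the outcome, as a careful person would: the job done as asked, in the order asked, and still so for the second after the job is handed in, with the robot touching nothing.
Of fresh_1, fresh_2, fresh_3 only 1 to 3 are there at a start; the rules pass over those that are not, and their reading is None.
At some moment in a run one of fresh_1, fresh_2, fresh_3, old_jar may be knocked a few centimetres aside while the robot is not near it.
Once in a run the grip may slacken for a moment while it holds something.
It also fails if it takes over 210 s, if anything falls off the work surface, if the arm or the gripper's body presses on something with over 40 N, if the wrist force passes 120 N, or if a joint passes its speed limit or range.

## Working session

There is one attempt and no reset: what is moved stays moved. The work goes in short steps, Python scripts to look and compute and a tool call to move; the robot and the scene stay as the last step left them, time stands still between calls to the robot, and variables do not carry over. Pictures are saved under pics/ and viewed, at most 14 in all, crops included, and the job is handed in when it is done.

Besides the shell and the picture viewer there is one more tool, called after "Request:" as name(argument=value, ...), one argument or row to a line, values as JSON. carry_out: Moves the arm, as the interface text tells. Shifts and turns lie within -1 to 1; 1 stands for 0.02 m of shift or 5 degrees of turn. Its arguments: {"type":"object","properties":{"series":{"type":"array"},"fingers":{"type":"number"}},"required":["series"]}

```bash
mkdir -p pics; ls
cat > h.py <<'E'
import numpy as np, cv2
from cell import env, vision
from scipy.spatial.transform import Rotation as R
def pts(c):
    h,w=c["range_z"].shape; u,v=np.meshgrid(np.arange(w),np.arange(h)); z=c["range_z"]
    p=np.stack([(u-c["cx"])/c["fx"]*z,(v-c["cy"])/c["fy"]*z,z],-1)
    T=np.array(c["world_from_camera"]); return p@T[:3,:3].T+T[:3,3]
def ray(c,u,v,zp):
    T=np.array(c["world_from_camera"]); d=T[:3,:3]@np.array([(u-c["cx"])/c["fx"],(v-c["cy"])/c["fy"],1])
    o=T[:3,3]; return o+d*(zp-o[2])/d[2]
E
python3 - <<'E'
from h import *
s=env.sense(); print({k:np.round(v,3) for k,v in s.items()})
print(R.from_rotvec(s["ee_rot"]).as_matrix().round(3))
for n in("scene","side"):
    c=vision.read_camera(n); np.save(f"{n}.npy",c,allow_pickle=True); cv2.imwrite(f"pics/{n}0.png",c["img"]); print(n,c["fx"],np.array(c["world_from_camera"]).round(3))
E
```

```text
pics
{'t': np.float64(0.0), 'joint_positions': array([ 1.18 ,  0.384,  0.016,  1.371, -0.006,  1.388, -0.046]), 'joint_vel': array([-0.001, -0.001,  0.   ,  0.001,  0.001, -0.   , -0.   ]), 'joint_efforts': array([-1.0000e-03, -6.2759e+01,  8.4400e-01, -3.7183e+01,  1.7000e-02,
        1.4000e-02,  0.0000e+00]), 'eef_pos': array([ 201.116, -591.218,  230.253]), 'ee_rot': array([-3.098e+00, -5.120e-01,  1.000e-03]), 'force': array([-0.589, -0.522, -0.45 ]), 'wrist_torque': array([0.013, 0.031, 0.063]), 'gripper_force': np.float64(0.0), 'finger_gap': np.float64(85.112)}
[[ 0.947  0.322 -0.001]
 [ 0.322 -0.947  0.002]
 [-0.    -0.002 -1.   ]]
scene 476.8963287629098 [[-8.160000e-01 -4.070000e-01  4.100000e-01 -1.356860e+02]
 [-5.770000e-01  5.900000e-01 -5.640000e-01  6.915230e+02]
 [-1.300000e-02 -6.970000e-01 -7.170000e-01  1.156477e+03]
 [ 0.000000e+00  0.000000e+00  0.000000e+00  1.000000e+00]]
side 453.61014631465457 [[ 1.000000e+00 -1.100000e-02 -1.800000e-02  5.062710e+02]
 [ 1.000000e-02 -5.330000e-01  8.460000e-01 -1.440259e+03]
 [-1.900000e-02 -8.460000e-01 -5.330000e-01  9.084940e+02]
 [ 0.000000e+00  0.000000e+00  0.000000e+00  1.000000e+00]]
```

View pics/scene0.png

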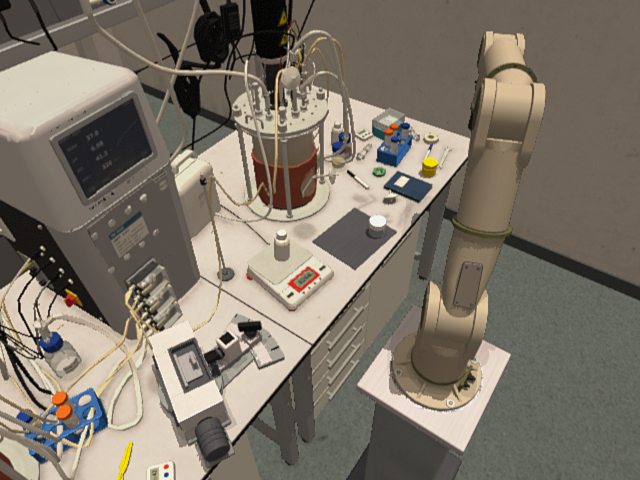

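View pics/side0.png

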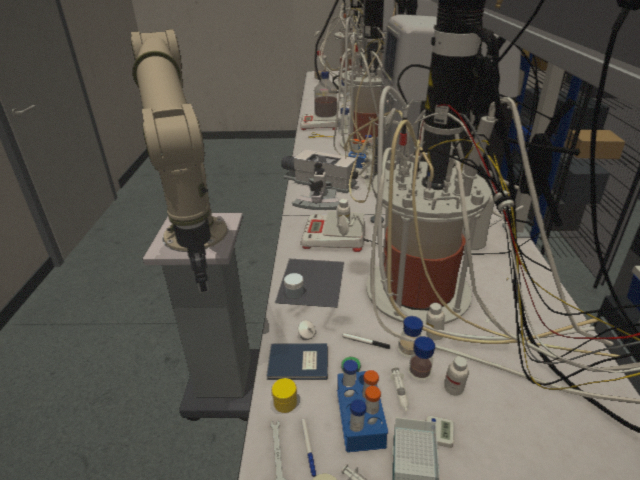

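The scene view shows the photometer at about (195,375), its knob and detector at about (240,335), and the steel plate at (355,237). One fresh jar stands on the plate at (377,224). Candidates for a fresh jar:
- The white-capped jar at scene (377,224) is on the plate, so I choose it.
- The yellow jar at (429,168) is a decoy.
- The white bottle at (281,245) is the bystander on the balance.
- The small white item at (390,198) is not on the plate.

Run:
```python
from h import *
c=np.load("scene.npy",allow_pickle=True).item(); P=pts(c); im=c["img"]
cr=cv2.resize(im[300:470,130:300],None,fx=3.5,fy=3.5,interpolation=cv2.INTER_CUBIC); cv2.imwrite("pics/crop1.png",cr)
# lid top plane
m=(abs(P[...,2]-123)<5)
w=np.zeros_like(m); w[310:450,140:240]=1; m&=w
q=P[m][:,:2].astype(np.float32); print(len(q),cv2.minAreaRect(q), q.min(0),q.max(0))
# rail etc.
for nm,lo,hi in(("knob",90,106),("z>75",75,115)):
    mm=(P[...,2]>lo)&(P[...,2]<hi); ww=np.zeros_like(m); ww[310:375,205:290]=1; mm&=ww
    mm&=ww; n,l,st,ce=cv2.connectedComponentsWithStats(mm.astype(np.uint8))
    for i in range(1,n):
        if st[i,4]>8: k=l==i; print(nm,st[i],P[k].mean(0).round(0),P[k].min(0).round(0),P[k].max(0).round(0),im[k].mean(0).round(0), cv2.minAreaRect(P[k][:,:2].astype(np.float32)))
# jar
s=P[205:245,360:395]; b=(s[...,2]>54)&(s[...,2]<64); print("jar",cv2.minEnclosingCircle(s[b][:,:2].astype(np.float32)), s[b].mean(0))
# plate
pl=(im.max(-1)<100); pl[:195]=0;pl[275:]=0;pl[:,:305]=0;pl[:,405:]=0; pl&=abs(P[...,2]-3)<6
print("plate",cv2.minAreaRect(P[pl][:,:2].astype(np.float32)),P[pl].mean(0))
f=P[225:262,268:296]; b=(f[...,2]>150)&(f[...,2]<170); print("flask",f[b].mean(0))
print('bal',P[250:300,250:330].reshape(-1,3).min(0))
```

```text
3219 ((520.4530029296875, 384.37591552734375), (132.94680786132812, 353.6720275878906), 64.72102355957031) [344.3071  316.23117] [706.15375 517.1118 ]
knob [238 321  23   8 137] [448. 222.  97.] [423. 198.  90.] [477. 246. 104.] [28. 29. 32.] ((448.9417724609375, 221.4362030029297), (58.731842041015625, 18.140430450439453), 41.13574981689453)
knob [216 330  23  22 161] [456. 299. 101.] [437. 269.  90.] [485. 317. 106.] [134. 148. 161.] ((460.9313659667969, 292.68145751953125), (45.388248443603516, 44.280216217041016), 79.6725082397461)
knob [230 331   5   6  12] [463. 271. 104.] [455. 268. 101.] [472. 275. 106.] [205. 224. 237.] ((463.5416259765625, 271.3768005371094), (4.404033660888672, 18.786945343017578), 78.11980438232422)
knob [211 361   7   7  25] [443. 359.  96.] [436. 351.  91.] [453. 365. 102.] [46. 46. 49.] ((444.56988525390625, 357.8197326660156), (11.721442222595215, 13.687512397766113), 66.36000061035156)
z>75 [238 321  24  12 215] [447. 223.  92.] [423. 198.  75.] [477. 246. 104.] [26. 27. 30.] ((448.8215637207031, 221.39642333984375), (61.5604133605957, 18.238616943359375), 41.13574981689453)
z>75 [207 330  33  44 530] [455. 310.  97.] [436. 268.  75.] [485. 377. 115.] [ 89.  98. 105.] ((460.2199401855469, 322.7353515625), (48.38395690917969, 109.58450317382812), 0.681166410446167)
z>75 [205 368   3   7  15] [439. 389. 107.] [433. 384. 104.] [446. 395. 109.] [64. 65. 68.] ((439.7552185058594, 388.0865173339844), (5.063379287719727, 15.487211227416992), 49.417686462402344)
jar ((389.0671691894531, -350.7752685546875), 29.986373901367188) [ 389.20564829 -350.11632906   57.61984511]
plate ((408.01025390625, -375.40643310546875), (402.267578125, 235.96351623535156), 82.939453125) [ 443.54165372 -284.37381343    1.60195996]
flask [548.34589813 -47.55307377 157.84040388]
bal [-135.6855658  -195.6124417    -9.72643478]
```

View pics/crop1.png

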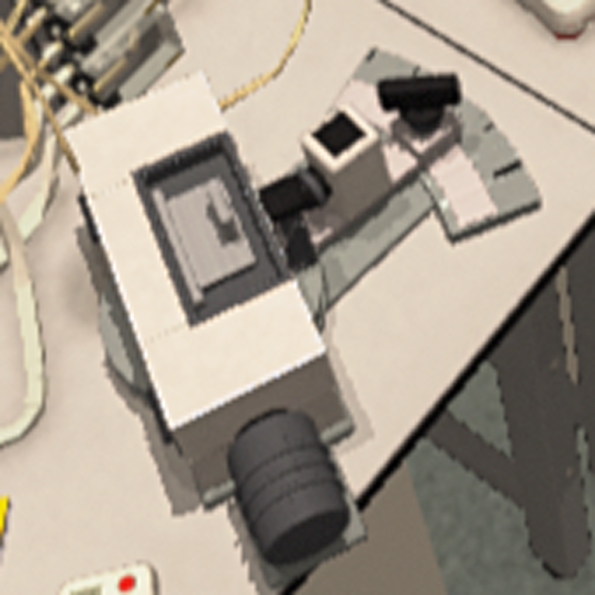

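The crop shows the lid with its dish and paddle, the detector, and the knob at crop (420,95). The pointer is black, near the knob plate. The long mark is at crop (508,167) and the lamp at (290,490).

Run:
```python
from h import *
c=np.load("scene.npy",allow_pickle=True).item(); P=pts(c); im=c["img"]
g=im.min(-1)
m=(g>0)&(abs(P[...,2]-123)<4); w=np.zeros_like(m); w[310:425,145:232]=1; m&=w
m=cv2.morphologyEx(m.astype(np.uint8),cv2.MORPH_OPEN,np.ones((3,3)))
n,l,st,ce=cv2.connectedComponentsWithStats(m); i=1+st[1:,4].argmax(); q=P[l==i]
print(st[i],q.mean(0),cv2.minAreaRect(q[:,:2].astype(np.float32)))
for k in((188,320),(222.3,400.6),(181,422),(149.4,338.6)): print("corner",ray(c,*k,123).round(1))
for k in(((508)/3.5+130,167/3.5+300),): print("long",ray(c,*k,18).round(1))
# paddle high points
k=P[330:395,168:210].reshape(-1,3); k=k[(k[:,2]>132)&(k[:,2]<152)]; print("paddle",len(k),k.mean(0),k.min(0),k.max(0))
# dark paint on rail: marks/pointer
lo=(P[...,2]<26)&(P[...,2]>8)&(g<70); w[:]=0; w[310:372,225:290]=1; lo&=w
n,l,st,ce=cv2.connectedComponentsWithStats(lo.astype(np.uint8),connectivity=8)
for i in range(1,n):
    if st[i,4]>2: print(st[i],ce[i].round(1),ray(c,*ce[i],18).round(1))
cv2.imwrite("pics/crop2.png",cv2.resize(im[310:375,215:300],None,fx=9,fy=9,interpolation=cv2.INTER_CUBIC))
# plate
x=im[:,:,:].max(-1); mk=(x<110)&(abs(P[...,2]-3)<8); w[:]=0; w[200:270,308:400]=1; mk&=w
mk=cv2.morphologyEx(mk.astype(np.uint8),cv2.MORPH_OPEN,np.ones((3,3)));n,l,st,ce=cv2.connectedComponentsWithStats(mk); i=1+st[1:,4].argmax()
print("plate",st[i],cv2.minAreaRect(P[l==i][:,:2].astype(np.float32)))
```

```text
[ 170  379   53   40 1163] [401.78156811 456.87776819 122.09965176] ((409.4179382324219, 451.86981201171875), (105.3585433959961, 91.79566192626953), 64.1815414428711)
corner [574.4 313.9 123. ]
corner [346.8 424.6 123. ]
corner [387.3 513.6 123. ]
corner [613.4 409.6 123. ]
long [382.8 203.1  18. ]
paddle 58 [469.03083105 393.59528099 143.15949997] [452.84344351 382.28932049 132.24340513] [488.15535711 402.70629542 148.73041526]
[246 347   6   5   8] [248.1 349.4] [440.2 249.3  18. ]
[271 346   7   4  12] [274.4 347.9] [384.  204.7  18. ]
[240 353   5   3   6] [242.2 354. ] [443.9 269.3  18. ]
[235 357   6   5  13] [237.2 358.5] [445.7 287.4  18. ]
[267 358  17   8  23] [275.  361.3] [356.8 235.6  18. ]
[229 361   6   6  13] [231.4 363.4] [448.5 307.1  18. ]
[225 366   3   3   4] [226.2 367. ] [452.4 322.8  18. ]
[260 366   4   3   6] [261.3 366.8] [376.2 269.1  18. ]
plate [ 314  209   82   60 2302] ((443.20245361328125, -294.2002868652344), (231.8466033935547, 190.1024169921875), 83.334716796875)
```

View pics/crop2.png

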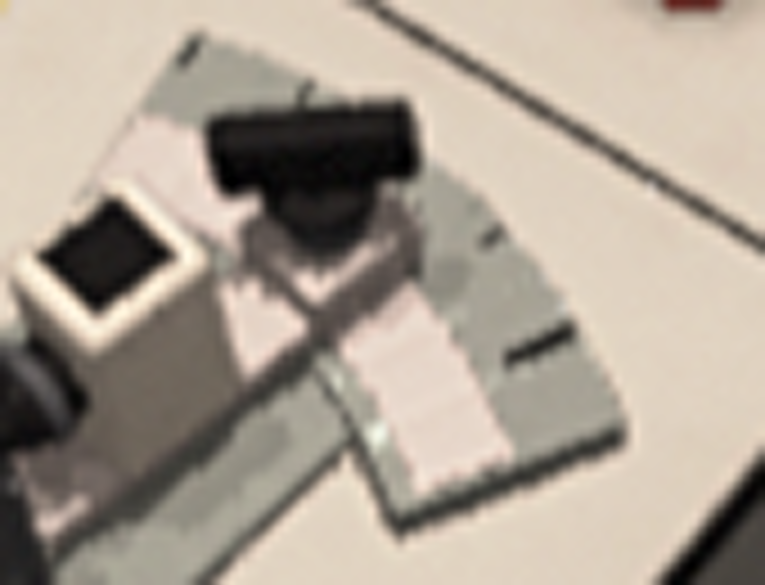

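Measured so far:

| Item | Value |
|---|---|
| Photometer origin | about (484.5, 417.5) |
| Photometer x axis yaw | about 64.4° |
| Arm angle | about +15° |
| Knob | (449, 221), bar at 40°, which means tight |
| Plate centre | (443, -294) |
| Fresh jar | (389, -350), the only one |

The long-mark distance (236 mm) and the detector and knob radii (127 and 199 mm) agree with the description. I'll move now.

Request:
carry_out(
  series=[
    {"tx": 1,"ty": -0.65,"tz": -0.2},
    {"tx": 1,"ty": -0.65,"tz": -0.2},
    {"tx": 1,"ty": -0.65,"tz": -0.2},
    {"tx": 1,"ty": -0.65,"tz": -0.2},
    {"tx": 1,"ty": -0.65,"tz": -0.2},
    {"tx": 1,"ty": -0.65,"tz": -0.2},
    {"tx": 1,"ty": -0.65,"tz": -0.2},
    {"tx": 1,"ty": -0.65,"tz": -0.2},
    {"tx": 1,"ty": -0.65,"tz": -0.2},
    {"tx": 1,"ty": -0.65,"tz": -0.2},
    {"tx": 1,"ty": -0.65,"tz": -0.2},
    {"tx": 1,"ty": -0.65,"tz": -0.2},
    {"tx": 1,"ty": -0.65,"tz": -0.2},
    {"tx": 1,"ty": -0.65,"tz": -0.2},
    {"tx": 1,"ty": -0.65,"tz": -0.2},
    {"tx": 1,"ty": -0.65,"tz": -0.2},
    {"tx": 1,"ty": -0.65,"tz": -0.2},
    {"tx": 1,"ty": -0.65,"tz": -0.2},
    {"tx": 1,"ty": -0.65,"tz": -0.2},
    {"tx": 1,"ty": -0.65,"tz": -0.2},
  ],
)

```text
validation failed for argument at $.se...
```

Request:
carry_out(
  series=[
    {"tx": 0.2,"ty": -1},
    {"tx": 0.2,"ty": -1},
    {"tx": 0.2,"ty": -1},
    {"tx": 0.2,"ty": -1},
    {"tx": 0.2,"ty": -1},
    {"tx": 0.2,"ty": -1},
    {"tx": 0.2,"ty": -1},
    {"tx": 0.2,"ty": -1},
    {"tx": 0.2,"ty": -1},
    {"tx": 0.2,"ty": -1},
    {"tx": 0.2,"ty": -1},
    {"tx": 0.2,"ty": -1},
    {"tx": 0.2,"ty": -1},
    {"tx": 0.2,"ty": -1},
    {"tx": 0.2,"ty": -1},
    {"turn": -1},
    {"turn": -1},
    {"turn": -1},
    {"turn": -1},
    {},
  ],
  fingers=0.4,
)

```text
validation failed for argument at $.se...
```

```bash
cat >> h.py <<'E'
X=np.array([.432,.902]);Y=np.array([-.902,.432]);O=np.array([484.5,417.5])
def ph(x,y): return O+x*X+y*Y
def st():
    s=env.sense(); M=R.from_rotvec(s["ee_rot"]).as_matrix(); yaw=np.degrees(np.arctan2(M[1,0],M[0,0]))
    print("t",round(float(s["t"]),1),"p",np.round(s["eef_pos"],1),"yaw",round(yaw,1),"F",np.round(s["force"],1),"gap",round(float(s["finger_gap"]),1),"gf",round(float(s["gripper_force"]),1),"q",np.round(s["joint_positions"],2)); return s,M,yaw
def go(x,y,z,yw=None):
    s,M,yaw=st(); d=M.T@(np.array([x,y,z])-s["eef_pos"])/20
    print("units tx ty tz",d.round(2),"" if yw is None else "turn %.2f (alt %.2f)"%(-((yw-yaw+180)%360-180)/5,-((yw+180-yaw+180)%360-180)/5))
def wrist(name=None):
    s=env.sense(); c=vision.read_camera("wrist"); M=np.eye(4); M[:3,:3]=R.from_rotvec(s["ee_rot"]).as_matrix(); M[:3,3]=s["eef_pos"]
    T=M@np.array(c["tool_from_camera"]); h,w=c["range_z"].shape; u,v=np.meshgrid(np.arange(w)-c["cx"],np.arange(h)-c["cy"])
    r=np.hypot(u,v)+1e-9; th=r/c["fx"]; k=np.tan(np.minimum(th,1.45))/r
    d=np.stack([u*k,v*k,np.ones_like(u)],-1); P=(d*c["range_z"][...,None])@T[:3,:3].T+T[:3,3]; D=d@T[:3,:3].T
    if name: cv2.imwrite(f"pics/{name}.png",c["img"])
    return c["img"],P,D,T[:3,3]
def onz(D,o,u,v,z):
    d=D[int(round(v)),int(round(u))]; return o+d*(z-o[2])/d[2]
E
python3 - <<'E'
from h import *
go(449,221.4,200,39.6)
im,P,D,o=wrist("w1"); print("cam",o)
m=(im.max(-1)<70)&(P[...,2]>92)&(P[...,2]<106); m=cv2.morphologyEx(m.astype(np.uint8),cv2.MORPH_OPEN,np.ones((3,3)))
n,l,s,ce=cv2.connectedComponentsWithStats(m)
for i in range(1,n):
    if s[i,4]>60: print(s[i],cv2.minAreaRect(P[l==i][:,:2].astype(np.float32)))
E
```

```text
t 0.1 p [ 201.1 -591.3  230.3] yaw 18.8 F [ 0.4 -0.4 -0.5] gap 85.4 gf 0.0 q [ 1.18  0.38  0.02  1.37 -0.01  1.39 -0.05]
units tx ty tz [ 24.82 -34.47   1.58] turn -4.16 (alt 31.84)
cam [ 271.73868816 -567.08933595  374.17580916]
```

View pics/w1.png

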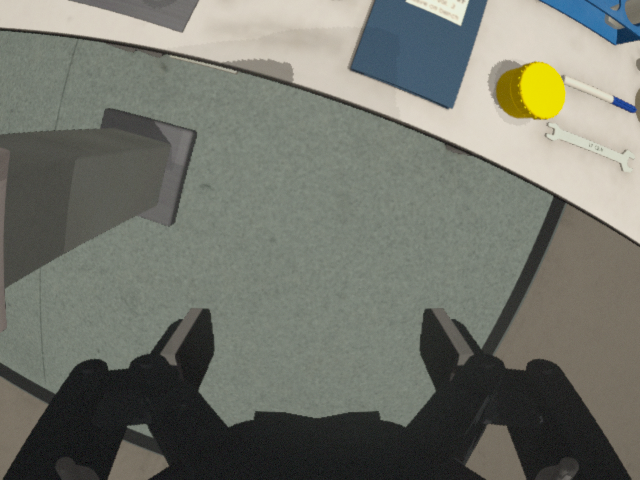

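The moves were refused, so the arm is still at its start. The wrist view shows only the floor and the yellow decoy at (532,90). I'll give all four keys in every row.

Request:
carry_out(
  series=[
    {"tx": 1,"ty": -0.65,"tz": -0.2,"turn": 0},
    {"tx": 1,"ty": -0.65,"tz": -0.2,"turn": 0},
    {"tx": 1,"ty": -0.65,"tz": -0.2,"turn": 0},
    {"tx": 1,"ty": -0.65,"tz": -0.2,"turn": 0},
    {"tx": 1,"ty": -0.65,"tz": -0.2,"turn": 0},
    {"tx": 1,"ty": -0.65,"tz": -0.2,"turn": 0},
    {"tx": 1,"ty": -0.65,"tz": -0.2,"turn": 0},
    {"tx": 1,"ty": -0.65,"tz": -0.2,"turn": 0},
    {"tx": 1,"ty": -0.65,"tz": -0.2,"turn": 0},
    {"tx": 1,"ty": -0.65,"tz": -0.2,"turn": 0},
    {"tx": 1,"ty": -0.65,"tz": -0.2,"turn": 0},
    {"tx": 1,"ty": -0.65,"tz": -0.2,"turn": 0},
    {"tx": 1,"ty": -0.65,"tz": -0.2,"turn": 0},
    {"tx": 1,"ty": -0.65,"tz": -0.2,"turn": 0},
    {"tx": 1,"ty": -0.65,"tz": -0.2,"turn": 0},
    {"tx": 1,"ty": -0.65,"tz": -0.2,"turn": 0},
    {"tx": 1,"ty": -0.65,"tz": -0.2,"turn": 0},
    {"tx": 1,"ty": -0.65,"tz": -0.2,"turn": 0},
    {"tx": 1,"ty": -0.65,"tz": -0.2,"turn": 0},
    {"tx": 1,"ty": -0.65,"tz": -0.2,"turn": 0},
  ],
)

```text
t: 2.15
eef_pos: [496.6, -215.9, 311.2]
ee_rot: [-3.099, -0.512, 0.001]
force: [-0.6, -0.5, 0.6]
finger_gap: 85.2
gripper_force: 0.0
```

Request:
carry_out(
  series=[
    {"tx": 0.2,"ty": -1,"tz": 0,"turn": 0},
    {"tx": 0.2,"ty": -1,"tz": 0,"turn": 0},
    {"tx": 0.2,"ty": -1,"tz": 0,"turn": 0},
    {"tx": 0.2,"ty": -1,"tz": 0,"turn": 0},
    {"tx": 0.2,"ty": -1,"tz": 0,"turn": 0},
    {"tx": 0.2,"ty": -1,"tz": 0,"turn": 0},
    {"tx": 0.2,"ty": -1,"tz": 0,"turn": 0},
    {"tx": 0.2,"ty": -1,"tz": 0,"turn": 0},
    {"tx": 0.2,"ty": -1,"tz": 0,"turn": 0},
    {"tx": 0.2,"ty": -1,"tz": 0,"turn": 0},
    {"tx": 0.2,"ty": -1,"tz": 0,"turn": 0},
    {"tx": 0.2,"ty": -1,"tz": 0,"turn": 0},
    {"tx": 0.2,"ty": -1,"tz": 0,"turn": 0},
    {"tx": 0.2,"ty": -1,"tz": 0,"turn": 0},
    {"tx": 0.2,"ty": -1,"tz": 0,"turn": 0},
    {"tx": 0,"ty": 0,"tz": 0,"turn": -1},
    {"tx": 0,"ty": 0,"tz": 0,"turn": -1},
    {"tx": 0,"ty": 0,"tz": 0,"turn": -1},
    {"tx": 0,"ty": 0,"tz": 0,"turn": -1},
    {"tx": 0,"ty": 0,"tz": 0,"turn": 0},
  ],
  fingers=0.4,
)

```text
t: 4.15
eef_pos: [456.3, 86.6, 311.1]
ee_rot: [-2.963, -1.045, 0.001]
force: [0.3, -0.0, 0.3]
finger_gap: 51.2
gripper_force: 0.0
```

Run:
```python
from h import *
go(449,221.4,200,39.6)
im,P,D,o=wrist("w2"); print("cam",o)
m=(im.max(-1)<70)&(P[...,2]>92)&(P[...,2]<106); m=cv2.morphologyEx(m.astype(np.uint8),cv2.MORPH_OPEN,np.ones((3,3)))
n,l,s,ce=cv2.connectedComponentsWithStats(m)
for i in range(1,n):
    if s[i,4]>60: print(s[i],cv2.minAreaRect(P[l==i][:,:2].astype(np.float32)))
```

```text
t 4.2 p [456.3  86.6 311.1] yaw 38.9 F [ 0.3 -0.   0.3] gap 51.2 gf 0.0 q [ 0.3   0.03 -0.57  1.62  0.02  1.49 -1.16]
units tx ty tz [ 3.95 -5.48  5.56] turn -0.15 (alt 35.85)
cam [514.341285   133.72956263 454.94423616]
[110  53  24  21 129] ((455.5242919921875, 349.12811279296875), (7.396267414093018, 30.79021644592285), 65.58026123046875)
[200 103  18  60 909] ((452.0621032714844, 219.73129272460938), (58.96542739868164, 16.909305572509766), 40.324249267578125)
```

View pics/w2.png

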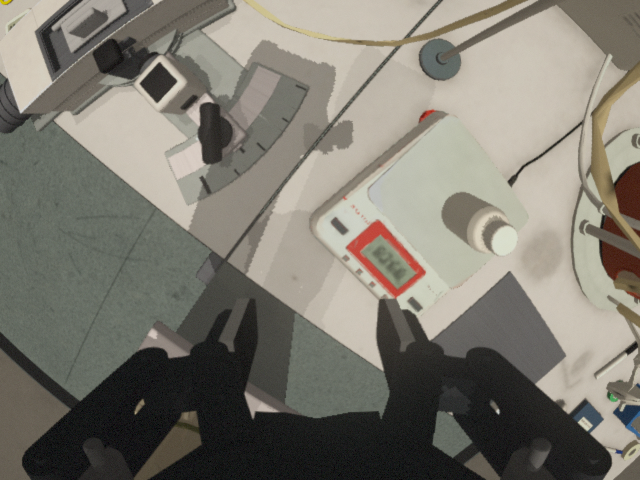

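The wrist view shows the knob bar at (209,133), the detector at (165,85) and the long mark at (207,186). The knob measures (450–452, 220), which agrees with the scene camera.

Request:
carry_out(
  series=[
    {"tx": 0.66,"ty": -0.9,"tz": 1,"turn": -0.2},
    {"tx": 0.66,"ty": -0.9,"tz": 1,"turn": 0},
    {"tx": 0.66,"ty": -0.9,"tz": 1,"turn": 0},
    {"tx": 0.66,"ty": -0.9,"tz": 1,"turn": 0},
    {"tx": 0.66,"ty": -0.9,"tz": 1,"turn": 0},
    {"tx": 0.66,"ty": -0.9,"tz": 1,"turn": 0},
    {"tx": 0,"ty": 0,"tz": 1,"turn": 0},
    {"tx": 0,"ty": 0,"tz": 1,"turn": 0},
    {"tx": 0,"ty": 0,"tz": 1,"turn": 0},
    {"tx": 0,"ty": 0,"tz": 0,"turn": 0},
  ],
)

```text
t: 5.2
eef_pos: [447.0, 219.3, 128.8]
ee_rot: [-2.955, -1.065, 0.008]
force: [-0.9, 0.2, 0.7]
finger_gap: 51.6
gripper_force: 0.0
```

Run:
```python
from h import *
im,P,D,o=wrist("w3")
m=(im.max(-1)<75)&(P[...,2]>92)&(P[...,2]<104)&(np.hypot(P[...,0]-450,P[...,1]-220)<45); m=cv2.morphologyEx(m.astype(np.uint8),cv2.MORPH_OPEN,np.ones((3,3)))
n,l,s,ce=cv2.connectedComponentsWithStats(m)
for i in range(1,n):
    if s[i,4]>60: r=cv2.minAreaRect(P[l==i][:,:2].astype(np.float32)); print(s[i],r)
go(450.5,220.5,70,40)
```

```text
[ 306  216   33  114 3403] ((452.64898681640625, 220.63919067382812), (60.632476806640625, 16.054426193237305), 40.30260467529297)
t 5.2 p [447.8 219.9 130.5] yaw 39.7 F [ 0.2 -0.6  0.6] gap 51.5 gf 0.0 q [ 0.08  0.26 -0.69  1.82  0.18  1.12 -1.55]
units tx ty tz [0.13 0.07 3.02] turn -0.06 (alt 35.94)
```

Request:
carry_out(
  series=[
    {"tx": 0.2,"ty": 0.12,"tz": 1,"turn": 0},
    {"tx": 0,"ty": 0,"tz": 1,"turn": 0},
    {"tx": 0,"ty": 0,"tz": 0.9,"turn": 0},
    {"tx": 0,"ty": 0,"tz": 0,"turn": 0},
  ],
)

```text
t: 5.65
eef_pos: [452.6, 220.5, 72.6]
ee_rot: [-2.955, -1.067, 0.004]
force: [0.1, 0.2, 0.1]
finger_gap: 51.6
gripper_force: 0.0
```

Request:
carry_out(
  series=[
    {"tx": 0,"ty": 0,"tz": 0,"turn": 0},
    {"tx": 0,"ty": 0,"tz": 0,"turn": 0},
    {"tx": 0,"ty": 0,"tz": 0,"turn": 0},
    {"tx": 0,"ty": 0,"tz": 0,"turn": 0},
    {"tx": 0,"ty": 0,"tz": 0,"turn": 0},
    {"tx": 0,"ty": 0,"tz": 0,"turn": 0},
    {"tx": 0,"ty": 0,"tz": 0,"turn": 0},
    {"tx": 0,"ty": 0,"tz": 0,"turn": 0},
  ],
  fingers=1,
)

```text
t: 6.45
eef_pos: [454.1, 221.6, 75.0]
ee_rot: [2.954, 1.069, 0.004]
force: [-0.6, -1.8, 5.3]
finger_gap: 14.8
gripper_force: 58.8
```

Request:
carry_out(
  series=[
    {"tx": 0,"ty": 0,"tz": 0,"turn": -0.8},
    {"tx": 0,"ty": 0,"tz": 0,"turn": -0.8},
    {"tx": 0,"ty": 0,"tz": 0,"turn": -0.8},
    {"tx": 0,"ty": 0,"tz": 0,"turn": -0.8},
    {"tx": 0,"ty": 0,"tz": 0,"turn": -0.8},
    {"tx": 0,"ty": 0,"tz": 0,"turn": -0.8},
    {"tx": 0,"ty": 0,"tz": 0,"turn": -0.8},
    {"tx": 0,"ty": 0,"tz": 0,"turn": -0.8},
    {"tx": 0,"ty": 0,"tz": 0,"turn": -0.8},
    {"tx": 0,"ty": 0,"tz": 0,"turn": -0.8},
    {"tx": 0,"ty": 0,"tz": 0,"turn": -0.8},
    {"tx": 0,"ty": 0,"tz": 0,"turn": -0.8},
    {"tx": 0,"ty": 0,"tz": 0,"turn": -0.8},
    {"tx": 0,"ty": 0,"tz": 0,"turn": -0.8},
    {"tx": 0,"ty": 0,"tz": 0,"turn": -0.8},
    {"tx": 0,"ty": 0,"tz": 0,"turn": -0.8},
    {"tx": 0,"ty": 0,"tz": 0,"turn": -0.8},
    {"tx": 0,"ty": 0,"tz": 0,"turn": -0.8},
    {"tx": 0,"ty": 0,"tz": 0,"turn": -0.8},
    {"tx": 0,"ty": 0,"tz": 0,"turn": -0.8},
  ],
)

```text
t: 8.45
eef_pos: [454.4, 221.5, 75.0]
ee_rot: [1.572, 2.718, 0.003]
force: [-0.8, -0.9, 5.3]
finger_gap: 15.0
gripper_force: 58.7
```

Run:
```python
from h import *
s,M,y=st(); print(s["wrist_torque"])
```

```text
t 8.4 p [454.4 221.5  75. ] yaw 119.9 F [-0.8 -0.9  5.3] gap 15.0 gf 58.7 q [ 0.26  0.42 -0.93  1.86  0.39  1.05 -0.31]
[-0.02709341  0.21114724 -0.09849286]
```

Request:
carry_out(
  series=[
    {"tx": 0.18,"ty": -0.22,"tz": 0,"turn": 0.33},
    {"tx": 0.18,"ty": -0.22,"tz": 0,"turn": 0.33},
    {"tx": 0.18,"ty": -0.22,"tz": 0,"turn": 0.33},
    {"tx": 0.18,"ty": -0.22,"tz": 0,"turn": 0.33},
    {"tx": 0.18,"ty": -0.22,"tz": 0,"turn": 0.33},
    {"tx": 0.18,"ty": -0.22,"tz": 0,"turn": 0.33},
    {"tx": 0.18,"ty": -0.22,"tz": 0,"turn": 0.33},
    {"tx": 0.18,"ty": -0.22,"tz": 0,"turn": 0.33},
    {"tx": 0,"ty": 0,"tz": 0,"turn": 0},
  ],
)

```text
t: 9.35
eef_pos: [409.7, 234.3, 75.0]
ee_rot: [1.881, 2.515, 0.004]
force: [-0.3, 1.3, 7.0]
finger_gap: 14.9
gripper_force: 59.7
```

Run:
```python
from h import *
s,M,y=st(); print(s["wrist_torque"])
p=s["eef_pos"][:2]-O; print(np.hypot(*p),np.degrees(np.arctan2(p[1],p[0]))%360)
im,P,D,o=wrist("w4")
c=vision.read_camera("scene"); a=c["img"][310:380,205:300]
cv2.imwrite("pics/w4b.png",np.hstack([cv2.resize(im[100:460,150:510],(420,420)),cv2.resize(a,(380,280),interpolation=cv2.INTER_CUBIC)[:420] if 0 else cv2.copyMakeBorder(cv2.resize(a,(380,280),interpolation=cv2.INTER_CUBIC),0,140,0,0,0)]))
```

```text
t 9.3 p [409.7 234.3  75. ] yaw 106.4 F [-0.3  1.3  7. ] gap 14.9 gf 59.7 q [ 0.22  0.34 -0.93  1.95  0.32  1.01 -0.57]
[ 0.29586213  0.15316968 -0.05573034]
197.88532128266274 247.7802043538245
```

View pics/w4b.png

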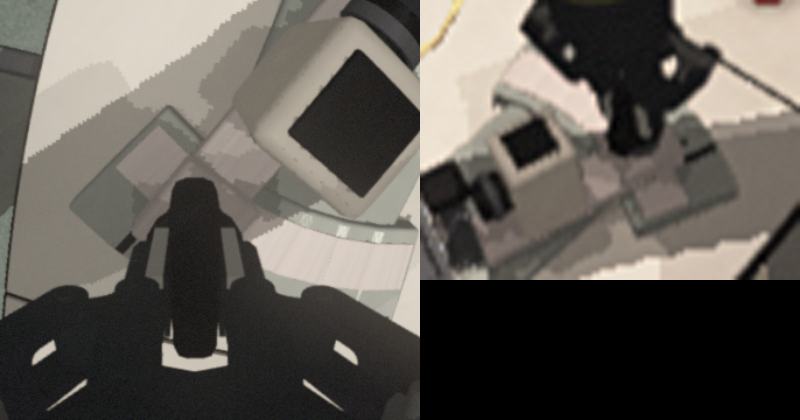

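The pointer is hidden under the gripper, and the mark is next to it at (126,242) in the wrist crop. I'll move the remaining ~3°, let go and look from above.

Request:
carry_out(
  series=[
    {"tx": 0.18,"ty": -0.22,"tz": 0,"turn": 0.33},
    {"tx": 0.18,"ty": -0.22,"tz": 0,"turn": 0.33},
    {"tx": 0,"ty": 0,"tz": 0,"turn": 0},
    {"tx": 0,"ty": 0,"tz": 0,"turn": 0},
  ],
)

```text
t: 9.85
eef_pos: [399.7, 238.8, 75.0]
ee_rot: [1.951, 2.46, 0.005]
force: [-1.1, 0.7, 7.2]
finger_gap: 14.6
gripper_force: 59.8
```

Request:
carry_out(
  series=[
    {"tx": 0,"ty": 0,"tz": 0,"turn": 0},
    {"tx": 0,"ty": 0,"tz": 0,"turn": 0},
    {"tx": 0,"ty": 0,"tz": 0,"turn": 0},
    {"tx": 0,"ty": 0,"tz": 0,"turn": 0},
    {"tx": 0,"ty": 0,"tz": -1,"turn": 0},
    {"tx": 0,"ty": 0,"tz": -1,"turn": 0},
    {"tx": 0,"ty": 0,"tz": -1,"turn": 0},
    {"tx": 0,"ty": 0,"tz": -1,"turn": 0},
    {"tx": 0,"ty": 0,"tz": -1,"turn": 0},
    {"tx": 0,"ty": 0,"tz": -1,"turn": 0},
    {"tx": 0,"ty": 0,"tz": 0,"turn": 0},
  ],
  fingers=0.4,
)

```text
t: 10.95
eef_pos: [400.0, 238.4, 195.6]
ee_rot: [1.949, 2.462, 0.005]
force: [1.2, 1.0, -1.1]
finger_gap: 51.8
gripper_force: 0.0
```

Run:
```python
from h import *
st()
im,P,D,o=wrist("w5"); np.savez("w5.npz",P=P,D=D,o=o,im=im)
near=(np.hypot(P[...,0]-405,P[...,1]-237)<45)
m=(im.max(-1)<75)&(P[...,2]>92)&(P[...,2]<104)&near; m=cv2.morphologyEx(m.astype(np.uint8),cv2.MORPH_OPEN,np.ones((3,3)))
n,l,s,ce=cv2.connectedComponentsWithStats(m)
for i in range(1,n):
    if s[i,4]>60: r=cv2.minAreaRect(P[l==i][:,:2].astype(np.float32)); print("knob",s[i],r)
lo=(im.max(-1)<75)&(P[...,2]<26)&(P[...,2]>8)
n,l,s,ce=cv2.connectedComponentsWithStats(lo.astype(np.uint8))
for i in range(1,n):
    if s[i,4]>25: print("dark",s[i],ce[i].round(0),onz(D,o,*ce[i],18).round(1))
v=np.argwhere(near); (a,b),(c,d)=v.min(0),v.max(0); a=max(a-60,0); b=max(b-60,0); cr=im[a:c+100,b:d+100]; print("crop",b,a,cr.shape)
cv2.imwrite("pics/w5c.png",cv2.resize(cr,None,fx=2,fy=2)[:600,:800])
```

```text
t 10.9 p [400.  238.4 195.6] yaw 103.3 F [ 1.2  1.  -1.1] gap 51.8 gf 0.0 q [ 0.31  0.15 -0.99  1.81  0.13  1.25 -0.48]
knob [ 303  204   25   84 1688] ((399.6846008300781, 238.83714294433594), (16.17038917541504, 58.40688705444336), 14.255051612854004)
dark [284 248  10  14  48] [289. 255.] [383.7 201.6  18. ]
crop 88 111 (369, 542, 3)
```

View pics/w5c.png

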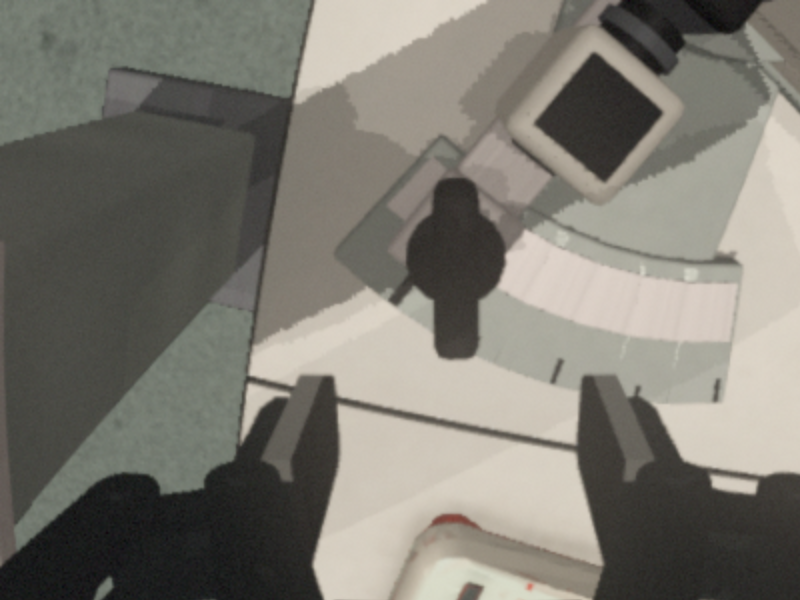

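The mark is at crop (400,290) and the pointer is hidden under the knob wing. Direction estimates agree to within 0.5°. I'll shift the camera to see the pointer itself.

Request:
carry_out(
  series=[
    {"tx": -1,"ty": 0.15,"tz": -0.3,"turn": 0},
    {"tx": -1,"ty": 0.15,"tz": -0.3,"turn": 0},
    {"tx": -1,"ty": 0.15,"tz": -0.3,"turn": 0},
    {"tx": -1,"ty": 0.15,"tz": -0.3,"turn": 0},
    {"tx": -1,"ty": 0.15,"tz": -0.3,"turn": 0},
    {"tx": -1,"ty": 0.15,"tz": -0.3,"turn": 0},
    {"tx": 0,"ty": 0,"tz": 0,"turn": 0},
  ],
)

```text
t: 11.7
eef_pos: [445.0, 121.8, 228.7]
ee_rot: [-1.956, -2.458, 0.002]
force: [0.7, -0.6, 1.0]
finger_gap: 51.1
gripper_force: 0.0
```

Run:
```python
from h import *
st()
im,P,D,o=wrist("w6"); np.savez("w6.npz",P=P,D=D,o=o,im=im)
near=(np.hypot(P[...,0]-390,P[...,1]-220)<45)
lo=(im.max(-1)<80)&(P[...,2]<30)&(P[...,2]>8)&near
n,l,s,ce=cv2.connectedComponentsWithStats(lo.astype(np.uint8))
for i in range(1,n):
    if s[i,4]>15: print("dark",s[i],ce[i].round(0),onz(D,o,*ce[i],18).round(1))
v=np.argwhere(near); (a,b),(c,d)=v.min(0),v.max(0); cr=im[a:c,b:d]; print("crop",b,a,cr.shape)
f=min(780/cr.shape[1],580/cr.shape[0]); print(f); cv2.imwrite("pics/w6c.png",cv2.resize(cr,None,fx=f,fy=f,interpolation=cv2.INTER_CUBIC))
```

```text
t 11.7 p [445.  121.8 228.7] yaw 103.0 F [ 0.7 -0.6  1. ] gap 51.1 gf 0.0 q [ 0.51  0.09 -0.89  1.77  0.07  1.32 -0.17]
dark [266 107  21  21 128] [275. 116.] [385.6 204.5  18. ]
crop 240 35 (112, 91, 3)
5.178571428571429
```

View pics/w6c.png

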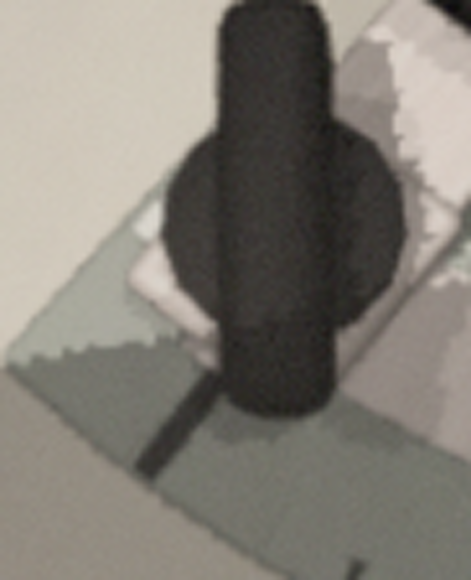

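Run:
```python
from h import *
z=np.load("w6.npz"); im,P,D,o=z["im"],z["P"],z["D"],z["o"]
S=o+D*((18-o[2])/D[...,2])[...,None]
m=(im.max(-1)<80)&(P[...,2]<30); m[:105]=0; m[130:]=0; m[:,:262]=0; m[:,290:]=0
q=S[m][:,:2]-O; r=np.hypot(*q.T); a=np.degrees(np.arctan2(q[:,1],q[:,0]))%360
for lo in range(214,256,3):
    k=(r>=lo)&(r<lo+3)
    if k.sum()>2: print(lo,k.sum(),a[k].mean().round(2),a[k].min().round(2),a[k].max().round(2))
# detector top axis & knob axis
kn=(im.max(-1)<80)&(P[...,2]>92)&(P[...,2]<104)&(np.hypot(P[...,0]-400,P[...,1]-238)<45)
rr=cv2.minAreaRect(P[kn][:,:2].astype(np.float32)); print(rr)
S2=P[(P[...,2]>103)&(P[...,2]<114)&(np.hypot(P[...,0]-430,P[...,1]-302)<45)]
print("det",len(S2),cv2.minAreaRect(S2[:,:2].astype(np.float32)))
z=np.load("w5.npz");P=z["P"]
S2=P[(P[...,2]>103)&(P[...,2]<114)&(np.hypot(P[...,0]-430,P[...,1]-302)<45)]
print("det w5",len(S2),cv2.minAreaRect(S2[:,:2].astype(np.float32)))
```

```text
223 8 245.03 244.53 245.75
226 20 245.38 244.49 246.91
229 19 245.17 244.52 245.8
232 17 245.09 244.48 245.66
235 17 245.07 244.5 245.66
238 16 245.09 244.6 245.62
241 15 245.04 244.52 245.52
244 16 245.06 244.58 245.57
((400.24981689453125, 235.59095764160156), (16.15142059326172, 60.11190414428711), 12.993199348449707)
det 1717 ((434.92083740234375, 287.4547424316406), (57.68131637573242, 29.42511749267578), 16.040325164794922)
det w5 4612 ((431.0333251953125, 301.7543029785156), (46.22405242919922, 44.56773376464844), 64.11398315429688)
```

Request:
carry_out(
  series=[
    {"tx": 1,"ty": 0,"tz": 0.5,"turn": 0},
    {"tx": 1,"ty": 0,"tz": 0.5,"turn": 0},
    {"tx": 0.2,"ty": 0,"tz": 0.5,"turn": 0},
    {"tx": 0,"ty": 0,"tz": 0,"turn": -0.95},
    {"tx": 0,"ty": 0,"tz": 0,"turn": -0.95},
    {"tx": 0,"ty": 0,"tz": 0,"turn": -0.95},
    {"tx": 0,"ty": 0,"tz": 0,"turn": -0.95},
    {"tx": 0,"ty": 0,"tz": 0,"turn": -0.95},
    {"tx": 0,"ty": 0,"tz": 0,"turn": -0.95},
    {"tx": 0,"ty": 0,"tz": 0,"turn": -0.95},
    {"tx": 0,"ty": 0,"tz": 0,"turn": -0.95},
    {"tx": 0,"ty": 0,"tz": 0,"turn": -0.95},
    {"tx": 0,"ty": 0,"tz": 0,"turn": -0.95},
    {"tx": 0,"ty": 0,"tz": 0,"turn": 0},
  ],
)

```text
t: 13.15
eef_pos: [433.5, 167.6, 198.6]
ee_rot: [-0.789, -3.04, 0.001]
force: [0.3, 0.2, 0.3]
finger_gap: 51.0
gripper_force: 0.0
```

Run:
```python
from h import *
st()
im,P,D,o=wrist("w7"); print("cam",o); np.savez("w7.npz",P=P,D=D,o=o,im=im)
S=o+D*((18-o[2])/D[...,2])[...,None]
near=(np.hypot(S[...,0]-392,S[...,1]-215)<40)&(D[...,2]<0)
v=np.argwhere(near); (a,b),(c,d)=v.min(0),v.max(0); cr=im[a:c,b:d]; print("crop",b,a,cr.shape)
f=min(780/cr.shape[1],580/cr.shape[0]); print(f); cv2.imwrite("pics/w7c.png",cv2.resize(cr,None,fx=f,fy=f,interpolation=cv2.INTER_CUBIC))
m=(im.max(-1)<80)&(P[...,2]<28)&near
q=S[m][:,:2]-O; r=np.hypot(*q.T); a=np.degrees(np.arctan2(q[:,1],q[:,0]))%360
for lo in range(211,256,3):
    k=(r>=lo)&(r<lo+3)
    if k.sum()>2: print(lo,k.sum(),a[k].mean().round(2),a[k].min().round(2),a[k].max().round(2))
```

```text
t 13.2 p [433.5 167.6 198.6] yaw 150.9 F [0.3 0.2 0.3] gap 51.0 gf 0.0 q [ 0.51  0.16 -1.03  1.8   0.14  1.26  0.51]
cam [368.71661165 204.26306811 342.48478275]
crop 295 108 (90, 91, 3)
6.444444444444445
214 3 254.45 254.24 254.58
220 3 251.15 249.21 252.26
223 15 245.14 244.61 245.74
226 19 245.17 244.57 245.72
229 23 245.09 244.53 245.87
232 20 245.08 244.49 245.61
235 23 244.99 244.44 245.72
238 20 245.18 244.61 245.7
241 20 245.06 244.56 245.64
244 22 245.09 244.52 245.59
```

View pics/w7c.png

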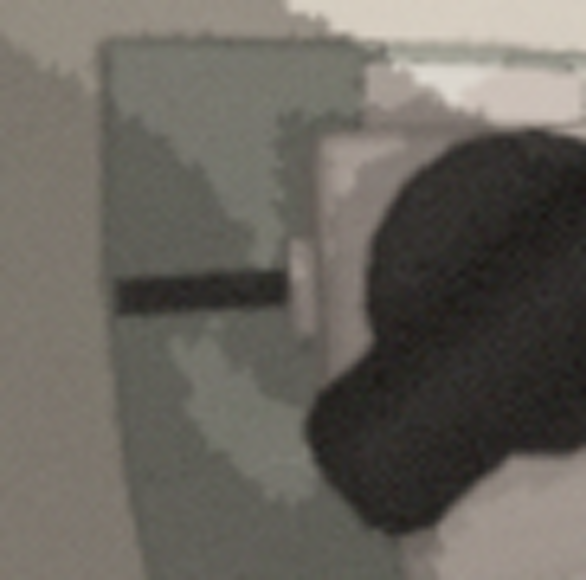

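The pointer stub (302,287) lines up with the mark (y about 288–292) to under 1 mm, so the arm is on the mark. Next I re-grip the knob and tighten it.

Request:
carry_out(
  series=[
    {"tx": 0,"ty": 0,"tz": 0,"turn": 0.95},
    {"tx": 0,"ty": 0,"tz": 0,"turn": 0.95},
    {"tx": 0,"ty": 0,"tz": 0,"turn": 0.95},
    {"tx": 0,"ty": 0,"tz": 0,"turn": 0.95},
    {"tx": 0,"ty": 0,"tz": 0,"turn": 0.95},
    {"tx": 0,"ty": 0,"tz": 0,"turn": 0.95},
    {"tx": 0,"ty": 0,"tz": 0,"turn": 0.95},
    {"tx": 0,"ty": 0,"tz": 0,"turn": 0.95},
    {"tx": 0,"ty": 0,"tz": 0,"turn": 0.95},
    {"tx": 0,"ty": 0,"tz": 0,"turn": 0.95},
    {"tx": 0.96,"ty": -0.2,"tz": 0,"turn": 0},
    {"tx": 0.96,"ty": -0.2,"tz": 0,"turn": 0},
    {"tx": 0.96,"ty": -0.2,"tz": 0.5,"turn": 0},
    {"tx": 0.96,"ty": -0.2,"tz": 0.6,"turn": 0},
    {"tx": 0,"ty": 0,"tz": 1,"turn": 0},
    {"tx": 0,"ty": 0,"tz": 1,"turn": 0},
    {"tx": 0,"ty": 0,"tz": 0,"turn": 0},
  ],
)

```text
t: 14.9
eef_pos: [399.1, 237.9, 134.9]
ee_rot: [-1.95, -2.46, 0.006]
force: [-0.3, 0.3, -0.1]
finger_gap: 51.2
gripper_force: 0.0
```

Run:
```python
from h import *
go(399.7,238.8,76,103.8)
```

```text
t 14.9 p [399.1 237.9 134.9] yaw 103.2 F [-0.3  0.3 -0.1] gap 51.2 gf 0.0 q [ 0.27  0.23 -0.97  1.89  0.21  1.13 -0.55]
units tx ty tz [0.04 0.06 2.95] turn -0.12 (alt 35.88)
```

Request:
carry_out(
  series=[
    {"tx": 0.04,"ty": 0.06,"tz": 1,"turn": -0.12},
    {"tx": 0,"ty": 0,"tz": 1,"turn": 0},
    {"tx": 0,"ty": 0,"tz": 0.9,"turn": 0},
    {"tx": 0,"ty": 0,"tz": 0,"turn": 0},
  ],
)

```text
t: 15.3
eef_pos: [400.8, 239.0, 78.2]
ee_rot: [-1.938, -2.471, 0.004]
force: [0.4, -0.3, -0.5]
finger_gap: 51.0
gripper_force: 0.0
```

Request:
carry_out(
  series=[
    {"tx": 0,"ty": 0,"tz": 0,"turn": 0},
    {"tx": 0,"ty": 0,"tz": 0,"turn": 0},
    {"tx": 0,"ty": 0,"tz": 0,"turn": 0},
    {"tx": 0,"ty": 0,"tz": 0,"turn": 0},
    {"tx": 0,"ty": 0,"tz": 0,"turn": 0},
    {"tx": 0,"ty": 0,"tz": 0,"turn": 0},
    {"tx": 0,"ty": 0,"tz": 0,"turn": 0},
    {"tx": 0,"ty": 0,"tz": 0,"turn": 0},
  ],
  fingers=1,
)

```text
t: 16.1
eef_pos: [402.4, 239.7, 80.5]
ee_rot: [1.936, 2.472, 0.001]
force: [-1.5, -2.8, 7.5]
finger_gap: 15.1
gripper_force: 39.8
```

Request:
carry_out(
  series=[
    {"tx": 0,"ty": 0,"tz": 0,"turn": 0.82},
    {"tx": 0,"ty": 0,"tz": 0,"turn": 0.82},
    {"tx": 0,"ty": 0,"tz": 0,"turn": 0.82},
    {"tx": 0,"ty": 0,"tz": 0,"turn": 0.82},
    {"tx": 0,"ty": 0,"tz": 0,"turn": 0.82},
    {"tx": 0,"ty": 0,"tz": 0,"turn": 0.82},
    {"tx": 0,"ty": 0,"tz": 0,"turn": 0.82},
    {"tx": 0,"ty": 0,"tz": 0,"turn": 0.82},
    {"tx": 0,"ty": 0,"tz": 0,"turn": 0.82},
    {"tx": 0,"ty": 0,"tz": 0,"turn": 0.82},
    {"tx": 0,"ty": 0,"tz": 0,"turn": 0.82},
    {"tx": 0,"ty": 0,"tz": 0,"turn": 0.82},
    {"tx": 0,"ty": 0,"tz": 0,"turn": 0.82},
    {"tx": 0,"ty": 0,"tz": 0,"turn": 0.82},
    {"tx": 0,"ty": 0,"tz": 0,"turn": 0.82},
    {"tx": 0,"ty": 0,"tz": 0,"turn": 0.82},
    {"tx": 0,"ty": 0,"tz": 0,"turn": 0.82},
    {"tx": 0,"ty": 0,"tz": 0,"turn": 0.82},
    {"tx": 0,"ty": 0,"tz": 0,"turn": 0.82},
    {"tx": 0,"ty": 0,"tz": 0,"turn": 0.82},
  ],
)

```text
t: 18.1
eef_pos: [404.3, 238.7, 80.7]
ee_rot: [3.085, 0.589, 0.007]
force: [1.6, -4.4, 5.2]
finger_gap: 14.8
gripper_force: 68.7
```

Run:
```python
from h import *
s,M,y=st(); print(s["wrist_torque"])
```

```text
t 18.1 p [404.3 238.7  80.7] yaw 21.6 F [ 1.6 -4.4  5.2] gap 14.8 gf 68.7 q [ 0.01  0.26 -0.68  1.95  0.2   0.99 -1.96]
[-0.88930441 -0.30726707  1.39325108]
```

Request:
carry_out(
  series=[
    {"tx": 0,"ty": 0,"tz": 0,"turn": 0},
    {"tx": 0,"ty": 0,"tz": 0,"turn": 0},
    {"tx": 0,"ty": 0,"tz": 0,"turn": 0},
    {"tx": 0,"ty": 0,"tz": 0,"turn": 0},
    {"tx": 0,"ty": 0,"tz": -1,"turn": 0},
    {"tx": 0,"ty": 0,"tz": -1,"turn": 0},
    {"tx": 0,"ty": 0,"tz": -1,"turn": 0},
    {"tx": 0,"ty": 0,"tz": -1,"turn": 0},
    {"tx": 0,"ty": 0,"tz": -1,"turn": 0},
    {"tx": 0,"ty": 0,"tz": -1,"turn": 0},
    {"tx": 0,"ty": 0,"tz": 0,"turn": 0},
  ],
  fingers=0.4,
)

```text
t: 19.2
eef_pos: [402.8, 240.9, 201.9]
ee_rot: [-3.083, -0.597, -0.007]
force: [-0.4, 0.1, -0.5]
finger_gap: 51.1
gripper_force: 0.0
```

Run:
```python
from h import *
st()
im,P,D,o=wrist("w8"); print("cam",o)
near=(np.hypot(P[...,0]-402,P[...,1]-239)<45)
m=(im.max(-1)<75)&(P[...,2]>92)&(P[...,2]<104)&near; m=cv2.morphologyEx(m.astype(np.uint8),cv2.MORPH_OPEN,np.ones((3,3)))
n,l,s,ce=cv2.connectedComponentsWithStats(m)
for i in range(1,n):
    if s[i,4]>60: r=cv2.minAreaRect(P[l==i][:,:2].astype(np.float32)); print("knob",s[i],r)
S=o+D*((18-o[2])/D[...,2])[...,None]
near=(np.hypot(S[...,0]-392,S[...,1]-215)<40)&(D[...,2]<0)
v=np.argwhere(near); (a,b),(c,d)=v.min(0),v.max(0); cr=im[a:c,b:d]; print("crop",b,a,cr.shape)
f=min(780/cr.shape[1],580/cr.shape[0]); print(f); cv2.imwrite("pics/w8c.png",cv2.resize(cr,None,fx=f,fy=f,interpolation=cv2.INTER_CUBIC))
m=(im.max(-1)<80)&(P[...,2]<28)&near
q=S[m][:,:2]-O; r=np.hypot(*q.T); a=np.degrees(np.arctan2(q[:,1],q[:,0]))%360
for lo in range(211,256,3):
    k=(r>=lo)&(r<lo+3)
    if k.sum()>2: print(lo,k.sum(),a[k].mean().round(2),a[k].min().round(2),a[k].max().round(2))
S2=P[(P[...,2]>103)&(P[...,2]<114)&(np.hypot(P[...,0]-430,P[...,1]-302)<45)]
if len(S2)>9: print("det",len(S2),cv2.minAreaRect(S2[:,:2].astype(np.float32)))
```

```text
t 19.2 p [402.8 240.9 201.9] yaw 21.9 F [-0.4  0.1 -0.5] gap 51.1 gf 0.0 q [ 0.06  0.11 -0.71  1.8   0.08  1.25 -1.86]
cam [471.34477998 268.84838089 346.04213439]
knob [ 308  207   25   84 1834] ((400.0733642578125, 237.3511505126953), (60.26439666748047, 16.19597053527832), 24.11016273498535)
crop 296 198 (82, 85, 3)
7.073170731707317
229 8 245.25 244.8 245.61
232 16 244.41 241.21 245.47
235 11 245.04 244.67 245.47
238 13 245.11 244.69 245.49
241 10 245.03 244.71 245.35
244 8 245.04 244.73 245.36
det 4362 ((430.478759765625, 301.6932678222656), (46.121829986572266, 44.578739166259766), 64.33045196533203)
```

The knob is tight: the bar is at 24.1°, which matches the stop. The detector has not moved from the mark. Next is the paddle.

Request:
carry_out(
  series=[
    {"tx": 0,"ty": 0,"tz": 0,"turn": -0.85},
    {"tx": 0,"ty": 0,"tz": 0,"turn": -0.85},
    {"tx": 0,"ty": 0,"tz": 0,"turn": -0.85},
    {"tx": 0,"ty": 0,"tz": 0,"turn": -0.85},
    {"tx": 0,"ty": 0,"tz": 0,"turn": -0.85},
    {"tx": 0,"ty": 0,"tz": 0,"turn": -0.85},
    {"tx": 0,"ty": 0,"tz": 0,"turn": -0.85},
    {"tx": 0,"ty": 0,"tz": 0,"turn": -0.85},
    {"tx": 0,"ty": 0,"tz": 0,"turn": -0.85},
    {"tx": 0,"ty": 0,"tz": 0,"turn": -0.85},
    {"tx": 1,"ty": 0,"tz": 0,"turn": 0},
    {"tx": 1,"ty": 0,"tz": 0,"turn": 0},
    {"tx": 1,"ty": 0,"tz": 0,"turn": 0},
    {"tx": 1,"ty": 0,"tz": 0,"turn": 0},
    {"tx": 1,"ty": 0,"tz": 0,"turn": 0},
    {"tx": 1,"ty": 0,"tz": 0,"turn": 0},
    {"tx": 0,"ty": 0,"tz": 0,"turn": 0},
  ],
  fingers=0.25,
)

```text
t: 20.95
eef_pos: [453.0, 349.9, 197.7]
ee_rot: [-2.655, -1.676, 0.003]
force: [-0.3, 0.3, -0.1]
finger_gap: 63.9
gripper_force: 0.0
```

Run:
```python
from h import *
im,P,D,o=wrist("w9")
g=ph(-28,0)
m=(P[...,2]>132)&(P[...,2]<152)&(np.hypot(P[...,0]-g[0],P[...,1]-g[1])<40)
q=P[m]; print("paddle",len(q),q.mean(0).round(1),q[:,2].max(),cv2.minAreaRect(q[:,:2].astype(np.float32)))
m=(abs(P[...,2]-123)<3)&(np.hypot(P[...,0]-O[0],P[...,1]-O[1])<160)
q=P[m]; r=cv2.minAreaRect(q[:,:2].astype(np.float32)); print("lid",len(q),q[:,2].mean(),r)
go(*ph(-28,0),116,64.4)
```

```text
paddle 1251 [474.5 392.5 146. ] 149.6176099175061 ((474.14501953125, 391.955078125), (9.25389289855957, 35.26654815673828), 64.67111206054688)
lid 47778 124.19113173848135 ((482.3196105957031, 403.06622314453125), (133.729248046875, 260.2626953125), 64.73180389404297)
t 21.0 p [452.8 348.8 197.7] yaw 64.5 F [-0.1 -0.4  0.3] gap 64.2 gf 0.0 q [-0.12  0.39 -0.77  1.54  0.27  1.32 -1.36]
units tx ty tz [ 2.39 -0.04  4.08] turn 0.02 (alt -35.98)
```

View pics/w9.png

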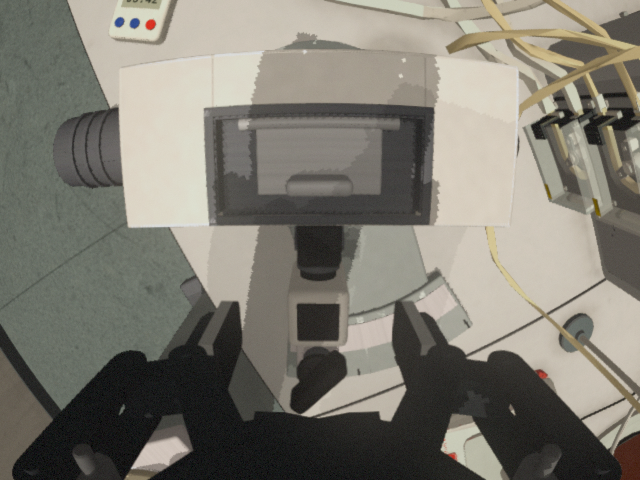

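The wrist view shows the lid with the paddle's steel grip at (320,186), upright at (474.3, 392.2) and 35 x 9 mm. This agrees with the model.

Request:
carry_out(
  series=[
    {"tx": 0.81,"ty": 0.01,"tz": 0,"turn": 0},
    {"tx": 0.81,"ty": 0.01,"tz": 0,"turn": 0},
    {"tx": 0.8,"ty": 0.01,"tz": 0,"turn": 0},
    {"tx": 0,"ty": 0,"tz": 1,"turn": 0},
    {"tx": 0,"ty": 0,"tz": 1,"turn": 0},
    {"tx": 0,"ty": 0,"tz": 1,"turn": 0},
    {"tx": 0,"ty": 0,"tz": 1,"turn": 0},
    {"tx": 0,"ty": 0,"tz": 0,"turn": 0},
  ],
)

```text
t: 21.8
eef_pos: [473.6, 388.8, 115.9]
ee_rot: [2.658, 1.673, -0.009]
force: [0.2, -1.3, 0.0]
finger_gap: 64.2
gripper_force: 0.0
```

Request:
carry_out(
  series=[
    {"tx": 0,"ty": 0,"tz": 0,"turn": 0},
    {"tx": 0,"ty": 0,"tz": 0,"turn": 0},
    {"tx": 0,"ty": 0,"tz": 0,"turn": 0},
    {"tx": 0,"ty": 0,"tz": 0,"turn": 0},
    {"tx": 0,"ty": 0,"tz": 0,"turn": 0},
    {"tx": 0,"ty": 0,"tz": 0,"turn": 0},
    {"tx": 0,"ty": 0,"tz": 0,"turn": 0},
    {"tx": 0,"ty": 0,"tz": 0,"turn": 0},
  ],
  fingers=1,
)

```text
t: 22.6
eef_pos: [474.5, 391.9, 121.0]
ee_rot: [-2.658, -1.674, -0.001]
force: [-5.6, -3.0, 5.5]
finger_gap: 34.8
gripper_force: 59.7
```

Request:
carry_out(
  series=[
    {"tx": 0.05,"ty": 0,"tz": -0.2,"turn": 0},
    {"tx": 0.1,"ty": 0,"tz": -0.18,"turn": 0},
    {"tx": 0.15,"ty": 0,"tz": -0.15,"turn": 0},
    {"tx": 0.15,"ty": 0,"tz": -0.15,"turn": 0},
    {"tx": 0.18,"ty": 0,"tz": -0.13,"turn": 0},
    {"tx": 0.2,"ty": 0,"tz": -0.1,"turn": 0},
    {"tx": 0.23,"ty": 0,"tz": -0.16,"turn": 0},
    {"tx": 0.23,"ty": 0,"tz": -0.15,"turn": 0},
    {"tx": 0.24,"ty": 0,"tz": -0.14,"turn": 0},
    {"tx": 0.24,"ty": 0,"tz": -0.13,"turn": 0},
    {"tx": 0,"ty": 0,"tz": 0,"turn": 0},
  ],
)

```text
t: 23.7
eef_pos: [489.7, 424.0, 149.4]
ee_rot: [-2.657, -1.675, 0.001]
force: [-5.4, 0.6, -8.7]
finger_gap: 34.5
gripper_force: 61.6
```

```bash
cat >> h.py <<'E'
O=np.array([486.,417.5]); a_=np.radians(64.6); X=np.array([np.cos(a_),np.sin(a_)]); Y=np.array([-X[1],X[0]])
def lid(P):  # fit lid top plane angle in photometer frame near right/left parts of lid
    q=P[..., :2]-O; x=q@X; y=q@Y; z=P[...,2]; return x,y,z
E
python3 - <<'E'
from h import *
st()
c=vision.read_camera("scene"); x,y,z=lid(pts(c))
m=(abs(y)>75)&(abs(y)<120)&(x>-100)&(x<150)&(z>80)&(z<330)
for lo in range(-80,160,20):
    k=m&(x>=lo)&(x<lo+20)
    if k.sum()>10: print(lo,k.sum(),np.median(z[k]).round(1),z[k].max().round(1))
E
```

```text
t 23.7 p [489.7 424.  149.4] yaw 64.4 F [-5.4  0.6 -8.7] gap 34.5 gf 61.6 q [-0.28  0.58 -0.72  1.39  0.38  1.31 -1.46]
-60 72 116.5 125.4
-40 210 142.2 162.0
-20 171 153.1 160.9
0 167 144.1 151.2
20 165 135.4 142.9
40 207 126.5 134.5
60 178 120.3 125.8
```

The lid is open by about 24° and the latch is tripped. I'll release the paddle and take the lid pull.

Request:
carry_out(
  series=[
    {"tx": 0,"ty": 0,"tz": 0,"turn": 0},
    {"tx": 0,"ty": 0,"tz": 0,"turn": 0},
    {"tx": 0,"ty": 0,"tz": 0,"turn": 0},
    {"tx": 0,"ty": 0,"tz": -1,"turn": 0},
    {"tx": 0,"ty": 0,"tz": -1,"turn": 0},
    {"tx": 0,"ty": 0,"tz": -1,"turn": 0},
    {"tx": -1,"ty": 0,"tz": -1,"turn": 0},
    {"tx": -1,"ty": 0,"tz": 0,"turn": 0},
    {"tx": -1,"ty": 0,"tz": 0,"turn": 0},
    {"tx": -1,"ty": 0,"tz": 0,"turn": 0},
    {"tx": -1,"ty": 0,"tz": 0,"turn": 0},
    {"tx": 0,"ty": 0,"tz": 0,"turn": 0},
  ],
  fingers=0.3,
)

```text
t: 24.95
eef_pos: [447.8, 331.3, 230.5]
ee_rot: [2.659, 1.669, 0.004]
force: [-0.3, -0.8, -0.2]
finger_gap: 59.9
gripper_force: 0.0
```

Run:
```python
from h import *
im,P,D,o=wrist("w10"); x,y,z=lid(P)
m=(abs(y)>75)&(abs(y)<120)&(x>-100)&(x<150)&(z>80)&(z<330)
k=m&(x>0)&(x<45)&(z>120); print("slope deg",np.degrees(np.arctan(np.polyfit(x[k],z[k],1)[0])),k.sum())
m=(im.max(-1)<70)&(abs(y)<25)&(x<-20)&(x>-75)&(z>140)&(z<190); m=cv2.morphologyEx(m.astype(np.uint8),cv2.MORPH_OPEN,np.ones((3,3)))
n,l,s,_=cv2.connectedComponentsWithStats(m)
for i in range(1,n):
    if s[i,4]>40:
        k=l==i; print(s[i],[(np.percentile(v[k],2).round(1),np.median(v[k]).round(1),np.percentile(v[k],98).round(1)) for v in(x,y,z)])
g=ph(-45,0); print(g); go(*g,160.6-19,64.6); go(*ph(-45,0),230,64.6)
```

```text
slope deg -23.00900118566723 7604
[ 288  148   49   50 2354] [(np.float64(-53.7), np.float64(-40.2), np.float64(-27.1)), (np.float64(-13.4), np.float64(-0.3), np.float64(12.7)), (np.float64(159.2), np.float64(165.3), np.float64(169.7))]
[466.697919   376.84991182]
t 25.0 p [448.  332.4 230.5] yaw 64.3 F [ 0.4 -0.8  0.2] gap 60.0 gf 0.0 q [-0.08  0.33 -0.78  1.54  0.23  1.37 -1.33]
units tx ty tz [ 2.4  -0.14  4.45] turn -0.07 (alt 35.93)
t 25.0 p [448.  332.4 230.5] yaw 64.3 F [ 0.4 -0.8  0.2] gap 60.0 gf 0.0 q [-0.08  0.33 -0.78  1.54  0.23  1.37 -1.33]
units tx ty tz [ 2.41 -0.13  0.03] turn -0.07 (alt 35.93)
```

Request:
carry_out(
  series=[
    {"tx": 0.72,"ty": -0.05,"tz": 0,"turn": -0.05},
    {"tx": 0.73,"ty": -0.05,"tz": 0,"turn": 0},
    {"tx": 0.72,"ty": -0.03,"tz": 0,"turn": 0},
    {"tx": 0,"ty": 0,"tz": 1,"turn": 0},
    {"tx": 0,"ty": 0,"tz": 1,"turn": 0},
    {"tx": 0,"ty": 0,"tz": 1,"turn": 0},
    {"tx": 0,"ty": 0,"tz": 1,"turn": 0},
    {"tx": 0,"ty": 0,"tz": 0.35,"turn": 0},
    {"tx": 0,"ty": 0,"tz": 0,"turn": 0},
  ],
)

```text
t: 25.9
eef_pos: [463.3, 373.7, 141.5]
ee_rot: [-2.654, -1.68, 0.002]
force: [0.0, 0.0, -0.1]
finger_gap: 59.5
gripper_force: 0.0
```

Request:
carry_out(
  series=[
    {"tx": 0,"ty": 0,"tz": 0,"turn": 0},
    {"tx": 0,"ty": 0,"tz": 0,"turn": 0},
    {"tx": 0,"ty": 0,"tz": 0,"turn": 0},
    {"tx": 0,"ty": 0,"tz": 0,"turn": 0},
    {"tx": 0,"ty": 0,"tz": 0,"turn": 0},
    {"tx": 0,"ty": 0,"tz": 0,"turn": 0},
    {"tx": 0,"ty": 0,"tz": 0,"turn": 0},
    {"tx": 0,"ty": 0,"tz": 0,"turn": 0},
  ],
  fingers=1,
)

```text
t: 26.7
eef_pos: [465.3, 372.9, 143.4]
ee_rot: [2.655, 1.677, 0.005]
force: [4.4, -4.0, 2.8]
finger_gap: 27.1
gripper_force: 60.3
```

Request:
carry_out(
  series=[
    {"tx": 0.515,"ty": 0,"tz": -0.505,"turn": 0},
    {"tx": 0.565,"ty": 0,"tz": -0.45,"turn": 0},
    {"tx": 0.61,"ty": 0,"tz": -0.39,"turn": 0},
    {"tx": 0.645,"ty": 0,"tz": -0.32,"turn": 0},
    {"tx": 0.675,"ty": 0,"tz": -0.25,"turn": 0},
    {"tx": 0.7,"ty": 0,"tz": -0.18,"turn": 0},
    {"tx": 0.715,"ty": 0,"tz": -0.105,"turn": 0},
    {"tx": 0.72,"ty": 0,"tz": -0.03,"turn": 0},
    {"tx": 0.72,"ty": 0,"tz": 0.045,"turn": 0},
    {"tx": 0.71,"ty": 0,"tz": 0.12,"turn": 0},
    {"tx": 0,"ty": 0,"tz": 0,"turn": 0},
  ],
)

```text
t: 27.8
eef_pos: [521.6, 491.9, 183.1]
ee_rot: [2.655, 1.676, 0.001]
force: [4.7, -2.4, -1.4]
finger_gap: 27.0
gripper_force: 61.1
```

Run:
```python
from h import *
s,_,_=st(); x,y,z=lid(np.array(s["eef_pos"])); print(x,y,z)
```

```text
t 27.8 p [521.6 491.9 183.1] yaw 64.5 F [ 4.7 -2.4 -1.4] gap 27.0 gf 61.1 q [-0.42  0.71 -0.69  1.11  0.43  1.46 -1.48]
82.48769262846588 -0.19547205842106052 183.07723646511468
```

Request:
carry_out(
  series=[
    {"tx": 0.7,"ty": 0,"tz": 0.16,"turn": 0},
    {"tx": 0.68,"ty": 0,"tz": 0.22,"turn": 0},
    {"tx": 0.3,"ty": 0,"tz": 0.12,"turn": 0},
    {"tx": 0,"ty": 0,"tz": 0,"turn": 0},
  ],
)

```text
t: 28.2
eef_pos: [535.4, 521.3, 172.4]
ee_rot: [2.654, 1.676, -0.002]
force: [3.6, -3.8, -2.0]
finger_gap: 26.7
gripper_force: 60.7
```

Request:
carry_out(
  series=[
    {"tx": 0,"ty": 0,"tz": 0,"turn": 0},
    {"tx": 0,"ty": 0,"tz": 0,"turn": 0},
    {"tx": 0,"ty": 0,"tz": 0,"turn": 0},
    {"tx": 0,"ty": 0,"tz": -1,"turn": 0},
    {"tx": 0,"ty": 0,"tz": -1,"turn": 0},
    {"tx": 0,"ty": 0,"tz": -1,"turn": 0},
    {"tx": -1,"ty": 0,"tz": -0.5,"turn": 0},
    {"tx": -1,"ty": 0,"tz": 0,"turn": 0},
    {"tx": -1,"ty": 0,"tz": 0,"turn": 0},
    {"tx": -1,"ty": 0,"tz": 0,"turn": 0},
    {"tx": -1,"ty": 0,"tz": 0,"turn": 0},
    {"tx": -1,"ty": 0,"tz": 0,"turn": 0},
    {"tx": -1,"ty": 0,"tz": 0,"turn": 0},
    {"tx": 0,"ty": 0,"tz": 0,"turn": 0},
  ],
  fingers=0,
)

```text
t: 29.6
eef_pos: [473.9, 394.5, 244.5]
ee_rot: [2.655, 1.677, 0.002]
force: [-0.2, -0.7, 0.9]
finger_gap: 85.6
gripper_force: 0.0
```

Run:
```python
from h import *
im,P,D,o=wrist("w11"); x,y,z=lid(P); np.savez("w11.npz",P=P,im=im)
m=(np.abs(x)<45)&(abs(y)<50)&(z>89)&(z<102)
q=P[m]; print("old jar",len(q),q.mean(0).round(1),cv2.minEnclosingCircle(q[:,:2].astype(np.float32)))
e=(np.abs(y)<115)&(abs(x)<50)&(z<62); print('floor', np.median(z[e]) if e.any() else None)
q=P[(abs(y)<125)&(abs(x)<60)&(abs(z-67)<3)]; print("rim",cv2.minAreaRect(q[:,:2].astype(np.float32)))
k=(abs(y)<110)&(x>45)&(z>90)&(z<190); print("lid x by z",[(zz,np.median(x[k&(abs(z-zz)<5)]).round(1)) for zz in(100,120,140,160,180) if (k&(abs(z-zz)<5)).any()])
go(*ph(0,0),160,64.6)
c=vision.read_camera("scene"); Q=pts(c); s=Q[195:275,300:420]; b=(s[...,2]>53)&(s[...,2]<65); print("fresh",cv2.minEnclosingCircle(s[b][:,:2].astype(np.float32)),s[b].mean(0).round(1))
```

```text
old jar 3896 [482.9 418.5  97.1] ((482.55902099609375, 417.7741394042969), 29.410234451293945)
floor 41.42809866234467
rim ((486.1378173828125, 417.48553466796875), (104.85138702392578, 249.7267608642578), 64.61051177978516)
lid x by z [(160, np.float64(50.0)), (180, np.float64(70.4))]
t 29.6 p [474.2 395.5 244.4] yaw 64.6 F [-0.1 -0.4  0.2] gap 85.6 gf 0.0 q [-0.22  0.46 -0.76  1.34  0.31  1.46 -1.41]
units tx ty tz [1.24 0.05 4.22] turn -0.00 (alt 36.00)
fresh ((502.3769836425781, -234.44944763183594), 190.60501098632812) [ 452.1 -226.3   57.7]
```

View pics/w11.png

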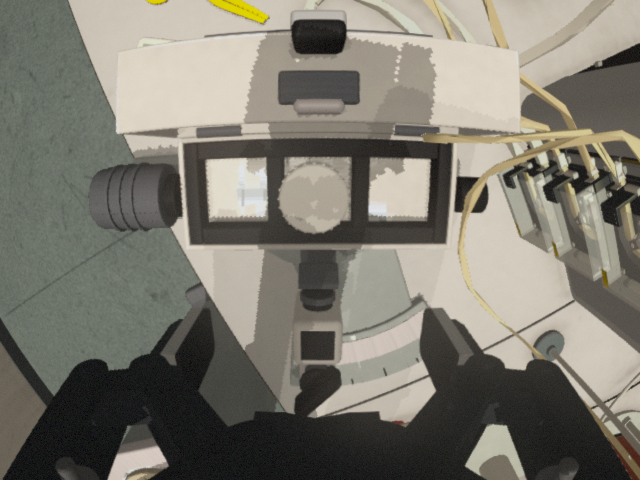

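The wrist view shows the open chamber with the old jar at (313,195) in the middle cell and the two outer cells empty. The rim rectangle (105 x 250 mm at (486.1, 417.5), 64.6°) confirms the origin. I'll grip the old jar by its cap.

Request:
carry_out(
  series=[
    {"tx": 0.6,"ty": -0.05,"tz": 1,"turn": 0},
    {"tx": 0.6,"ty": -0.05,"tz": 1,"turn": 0},
    {"tx": 0,"ty": 0,"tz": 1,"turn": 0},
    {"tx": 0,"ty": 0,"tz": 1,"turn": 0},
    {"tx": 0,"ty": 0,"tz": 1,"turn": 0},
    {"tx": 0,"ty": 0,"tz": 1,"turn": 0},
    {"tx": 0,"ty": 0,"tz": 1,"turn": 0},
    {"tx": 0,"ty": 0,"tz": 1,"turn": 0},
    {"tx": 0,"ty": 0,"tz": 0.95,"turn": 0},
    {"tx": 0,"ty": 0,"tz": 0,"turn": 0},
  ],
)

```text
t: 30.7
eef_pos: [481.2, 418.3, 61.3]
ee_rot: [2.654, 1.681, -0.008]
force: [0.0, -0.9, -0.2]
finger_gap: 85.6
gripper_force: 0.0
```

Request:
carry_out(
  series=[
    {"tx": 0,"ty": 0,"tz": 0,"turn": 0},
    {"tx": 0,"ty": 0,"tz": 0,"turn": 0},
    {"tx": 0,"ty": 0,"tz": 0,"turn": 0},
    {"tx": 0,"ty": 0,"tz": 0,"turn": 0},
    {"tx": 0,"ty": 0,"tz": 0,"turn": 0},
    {"tx": 0,"ty": 0,"tz": 0,"turn": 0},
  ],
  fingers=1,
)

```text
t: 31.3
eef_pos: [483.9, 419.5, 66.3]
ee_rot: [-2.655, -1.679, -0.006]
force: [2.5, 0.4, 6.0]
finger_gap: 56.5
gripper_force: 64.4
```

Run:
```python
from h import *
s,_,_=st(); print(lid(np.array(s["eef_pos"])))
go(480,-255,260)
c=vision.read_camera("scene"); Q=pts(c); m=np.zeros(Q.shape[:2],bool); m[195:275,300:420]=1
m&=(Q[...,2]>52)&(Q[...,2]<66)
n,l,st_,_=cv2.connectedComponentsWithStats(m.astype(np.uint8))
for i in range(1,n):
    if st_[i,4]>20: print("comp",st_[i],cv2.minEnclosingCircle(Q[l==i][:,:2].astype(np.float32)),c["img"][l==i].mean(0).round())
```

```text
t 31.3 p [483.9 419.5  66.3] yaw 64.6 F [2.5 0.4 6. ] gap 56.5 gf 64.4 q [-0.29  0.64 -0.69  1.5   0.43  1.15 -1.5 ]
(np.float64(0.9143334805610249), np.float64(2.7695944074491923), array(66.29637078))
t 31.3 p [483.9 419.5  66.3] yaw 64.6 F [2.5 0.4 6. ] gap 56.5 gf 64.4 q [-0.29  0.64 -0.69  1.5   0.43  1.15 -1.5 ]
units tx ty tz [-30.52  14.3   -9.76] 
comp [300 246  13  21 154] ((508.46337890625, -78.85286712646484), 41.84077072143555) [181. 207. 216.]
```

Request:
carry_out(
  series=[
    {"tx": 0,"ty": 0,"tz": -0.5,"turn": 0},
    {"tx": 0,"ty": 0,"tz": -0.5,"turn": 0},
    {"tx": 0,"ty": 0,"tz": -0.8,"turn": 0},
    {"tx": 0,"ty": 0,"tz": -1,"turn": 0},
    {"tx": 0,"ty": 0,"tz": -1,"turn": 0},
    {"tx": 0,"ty": 0,"tz": -1,"turn": 0},
    {"tx": 0,"ty": 0,"tz": -1,"turn": 0},
    {"tx": 0,"ty": 0,"tz": -1,"turn": 0},
    {"tx": 0,"ty": 0,"tz": -1,"turn": 0},
    {"tx": 0,"ty": 0,"tz": -1,"turn": 0},
    {"tx": 0,"ty": 0,"tz": -1,"turn": 0},
    {"tx": 0,"ty": 0,"tz": 0,"turn": 0},
  ],
)

```text
t: 32.55
eef_pos: [482.5, 420.3, 264.8]
ee_rot: [-2.652, -1.68, -0.009]
force: [0.9, 0.2, -1.2]
finger_gap: 56.3
gripper_force: 64.4
```

Request:
carry_out(
  series=[
    {"tx": -0.5,"ty": 0.24,"tz": 0,"turn": 0},
    {"tx": -0.9,"ty": 0.42,"tz": 0,"turn": 0},
    {"tx": -1,"ty": 0.47,"tz": 0,"turn": 0},
    {"tx": -1,"ty": 0.47,"tz": 0,"turn": 0},
    {"tx": -1,"ty": 0.47,"tz": 0,"turn": 0},
    {"tx": -1,"ty": 0.47,"tz": 0,"turn": 0},
    {"tx": -1,"ty": 0.47,"tz": 0,"turn": 0},
    {"tx": -1,"ty": 0.47,"tz": 0,"turn": 0},
    {"tx": -1,"ty": 0.47,"tz": 0,"turn": 0},
    {"tx": -1,"ty": 0.47,"tz": 0,"turn": 0},
    {"tx": -1,"ty": 0.47,"tz": 0,"turn": 0},
    {"tx": -1,"ty": 0.47,"tz": 0,"turn": 0},
    {"tx": -1,"ty": 0.47,"tz": 0,"turn": 0},
    {"tx": -1,"ty": 0.47,"tz": 0,"turn": 0},
    {"tx": -1,"ty": 0.47,"tz": 0,"turn": 0},
    {"tx": -1,"ty": 0.47,"tz": 0,"turn": 0},
    {"tx": -1,"ty": 0.47,"tz": 0,"turn": 0},
    {"tx": -1,"ty": 0.47,"tz": 0,"turn": 0},
    {"tx": -1,"ty": 0.47,"tz": 0,"turn": 0},
    {"tx": -1,"ty": 0.47,"tz": 0,"turn": 0},
  ],
)

```text
t: 34.55
eef_pos: [479.8, -11.6, 259.0]
ee_rot: [-2.655, -1.678, 0.003]
force: [0.3, -0.4, -2.0]
finger_gap: 56.6
gripper_force: 64.5
```

Request:
carry_out(
  series=[
    {"tx": -1,"ty": 0.47,"tz": 0,"turn": 0},
    {"tx": -1,"ty": 0.47,"tz": 0,"turn": 0},
    {"tx": -1,"ty": 0.47,"tz": 0,"turn": 0},
    {"tx": -1,"ty": 0.47,"tz": 0,"turn": 0},
    {"tx": -1,"ty": 0.47,"tz": 0,"turn": 0},
    {"tx": -1,"ty": 0.47,"tz": 0,"turn": 0},
    {"tx": -1,"ty": 0.47,"tz": 0,"turn": 0},
    {"tx": -1,"ty": 0.47,"tz": 0,"turn": 0},
    {"tx": -0.9,"ty": 0.42,"tz": 0,"turn": 0},
    {"tx": -0.5,"ty": 0.24,"tz": 0,"turn": 0},
    {"tx": 0,"ty": 0,"tz": 0,"turn": 0},
    {"tx": 0,"ty": 0,"tz": 0,"turn": 0},
  ],
)

```text
t: 35.75
eef_pos: [480.3, -216.9, 259.9]
ee_rot: [-2.654, -1.679, -0.0]
force: [0.1, -0.1, -1.2]
finger_gap: 56.4
gripper_force: 64.5
```

Run:
```python
from h import *
im,P,D,o=wrist("w12")
go(480,-255,30)
m=(P[...,2]>48)&(P[...,2]<68)&(np.hypot(P[...,0]-430,P[...,1]+300)<170)
n,l,s,ce=cv2.connectedComponentsWithStats(cv2.morphologyEx(m.astype(np.uint8),cv2.MORPH_OPEN,np.ones((3,3))))
for i in range(1,n):
    if s[i,4]>80: print(s[i],P[l==i].mean(0).round(1),cv2.minEnclosingCircle(P[l==i][:,:2].astype(np.float32)),im[l==i].mean(0).round())
m=(im.max(-1)<110)&(abs(P[...,2]-3)<3)&(np.hypot(P[...,0]-443,P[...,1]+294)<170)&(P[...,1]<-150)
m=cv2.morphologyEx(m.astype(np.uint8),cv2.MORPH_OPEN,np.ones((7,7))); n,l,s,ce=cv2.connectedComponentsWithStats(m); i=1+s[1:,4].argmax(); print("plate",s[i],cv2.minAreaRect(P[l==i][:,:2].astype(np.float32)))
```

```text
t 35.8 p [ 480.6 -216.4  260.1] yaw 64.7 F [-0.7 -0.  -2.2] gap 56.0 gf 64.5 q [ 0.71  0.18 -0.4   1.57  0.07  1.4  -0.14]
units tx ty tz [-1.76  0.8  11.51] 
plate [ 212  194  135  106 6115] ((428.8070068359375, -238.95663452148438), (109.60450744628906, 144.0943603515625), 83.62480926513672)
```

View pics/w12.png

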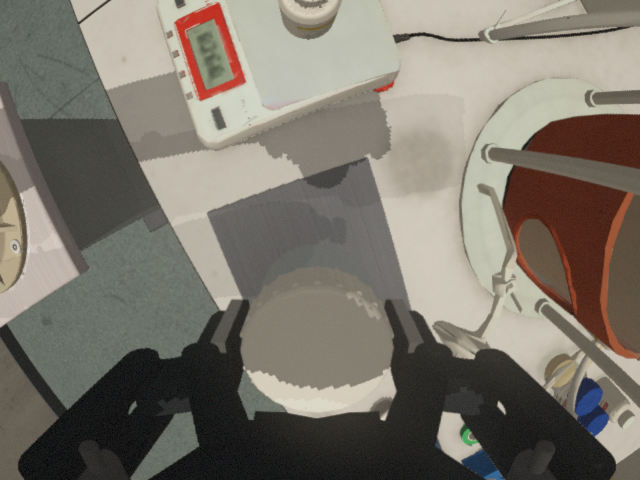

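The old jar is held upright over the plate at (320,340) in the wrist view, and it hides the fresh jar. I'll check where the fresh jar is with the side camera.

Run:
```python
from h import *
for nm in("side","scene"):
    c=vision.read_camera(nm); P=pts(c)
    m=(P[...,2]>50)&(P[...,2]<66)&(np.abs(P[...,0]-440)<150)&(np.abs(P[...,1]+300)<170)&(c["img"].min(-1)>100)
    n,l,s,ce=cv2.connectedComponentsWithStats(m.astype(np.uint8))
    for i in range(1,n):
        if s[i,4]>15: print(nm,s[i],P[l==i].mean(0).round(1),cv2.minEnclosingCircle(P[l==i][:,:2].astype(np.float32)))
```

```text
side [284 273  19  15 201] [ 392.  -360.3   59.2] ((393.5244140625, -357.5549621582031), 30.184213638305664)
scene [369 216  18  13 175] [ 389.5 -349.3   57.1] ((389.2679443359375, -349.9179992675781), 31.059986114501953)
```

Request:
carry_out(
  series=[
    {"tx": -0.88,"ty": 0.4,"tz": 0.5,"turn": 0},
    {"tx": -0.88,"ty": 0.4,"tz": 1,"turn": 0},
    {"tx": 0,"ty": 0,"tz": 1,"turn": 0},
    {"tx": 0,"ty": 0,"tz": 1,"turn": 0},
    {"tx": 0,"ty": 0,"tz": 1,"turn": 0},
    {"tx": 0,"ty": 0,"tz": 1,"turn": 0},
    {"tx": 0,"ty": 0,"tz": 1,"turn": 0},
    {"tx": 0,"ty": 0,"tz": 1,"turn": 0},
    {"tx": 0,"ty": 0,"tz": 1,"turn": 0},
    {"tx": 0,"ty": 0,"tz": 1,"turn": 0},
    {"tx": 0,"ty": 0,"tz": 1,"turn": 0},
    {"tx": 0,"ty": 0,"tz": 0.3,"turn": 0},
    {"tx": 0,"ty": 0,"tz": 0,"turn": 0},
    {"tx": 0,"ty": 0,"tz": 0,"turn": 0},
  ],
)

```text
t: 37.3
eef_pos: [480.5, -256.7, 45.2]
ee_rot: [2.654, 1.679, 0.001]
force: [0.0, -0.8, -0.3]
finger_gap: 56.5
gripper_force: 64.5
```

Request:
carry_out(
  series=[
    {"tx": 0,"ty": 0,"tz": 0.4,"turn": 0},
    {"tx": 0,"ty": 0,"tz": 0.3,"turn": 0},
    {"tx": 0,"ty": 0,"tz": 0.1,"turn": 0},
    {"tx": 0,"ty": 0,"tz": 0,"turn": 0},
    {"tx": 0,"ty": 0,"tz": 0,"turn": 0},
  ],
)

```text
t: 37.8
eef_pos: [480.0, -256.7, 29.2]
ee_rot: [2.655, 1.679, -0.0]
force: [-3.1, 0.8, 7.5]
finger_gap: 56.4
gripper_force: 65.9
```

Request:
carry_out(
  series=[
    {"tx": 0,"ty": 0,"tz": 0,"turn": 0},
    {"tx": 0,"ty": 0,"tz": 0,"turn": 0},
    {"tx": 0,"ty": 0,"tz": 0,"turn": 0},
    {"tx": 0,"ty": 0,"tz": 0,"turn": 0},
    {"tx": 0,"ty": 0,"tz": -0.5,"turn": 0},
    {"tx": 0,"ty": 0,"tz": -1,"turn": 0},
    {"tx": 0,"ty": 0,"tz": -1,"turn": 0},
    {"tx": 0,"ty": 0,"tz": -1,"turn": 0},
    {"tx": 0,"ty": 0,"tz": -1,"turn": 0},
    {"tx": 0,"ty": 0,"tz": -1,"turn": 0},
    {"tx": 0,"ty": 0,"tz": -1,"turn": 0},
    {"tx": 0,"ty": 0,"tz": -1,"turn": 0},
    {"tx": -1,"ty": -0.5,"tz": -1,"turn": 0},
    {"tx": -1,"ty": -0.5,"tz": -1,"turn": 0},
    {"tx": -1,"ty": -0.5,"tz": 0,"turn": 0},
    {"tx": -1,"ty": -0.5,"tz": 0,"turn": 0},
    {"tx": -1,"ty": -0.5,"tz": 0,"turn": 0},
    {"tx": -1,"ty": -0.5,"tz": 0,"turn": 0},
    {"tx": -1,"ty": -0.5,"tz": 0,"turn": 0},
    {"tx": 0,"ty": 0,"tz": 0,"turn": 0},
  ],
  fingers=0,
)

```text
t: 39.8
eef_pos: [354.0, -355.4, 219.2]
ee_rot: [2.659, 1.672, -0.002]
force: [-0.7, 0.6, 0.5]
finger_gap: 85.5
gripper_force: 0.0
```

Run:
```python
from h import *
im,P,D,o=wrist("w13")
m=(P[...,2]>54)&(P[...,2]<66)&(P[...,1]<-150)&(P[...,1]>-460)&(abs(P[...,0]-440)<140)
n,l,s,ce=cv2.connectedComponentsWithStats(cv2.morphologyEx(m.astype(np.uint8),cv2.MORPH_OPEN,np.ones((3,3))))
for i in range(1,n):
    if s[i,4]>80: print(s[i],P[l==i].mean(0).round(1),cv2.minEnclosingCircle(P[l==i][:,:2].astype(np.float32)),im[l==i].mean(0).round())
go(390,-352,180,64.6)
```

```text
[ 369   27   67   66 3421] [ 477.3 -258.9   60. ] ((478.9148864746094, -258.2214660644531), 29.3059024810791) [206. 213. 214.]
[ 325  169   68   68 3532] [ 393.3 -352.6   60.1] ((393.3180236816406, -353.5816955566406), 29.188505172729492) [206. 215. 215.]
t 39.9 p [ 355.6 -354.1  219.1] yaw 64.5 F [ 0.1  0.1 -0.5] gap 85.2 gf 0.0 q [ 0.97  0.14 -0.27  1.71  0.04  1.3   0.24]
units tx ty tz [0.84 1.51 1.96] turn -0.03 (alt 35.97)
```

The old jar stands upright on the plate at (479, -258). The fresh jar is at about (394, -352).

Request:
carry_out(
  series=[
    {"tx": 0.46,"ty": 0.85,"tz": 0.7,"turn": 0},
    {"tx": 0.46,"ty": 0.84,"tz": 1,"turn": 0},
    {"tx": 0,"ty": 0,"tz": 1,"turn": 0},
    {"tx": 0,"ty": 0,"tz": 1,"turn": 0},
    {"tx": 0,"ty": 0,"tz": 1,"turn": 0},
    {"tx": 0,"ty": 0,"tz": 1,"turn": 0},
    {"tx": 0,"ty": 0,"tz": 1,"turn": 0},
    {"tx": 0,"ty": 0,"tz": 1,"turn": 0},
    {"tx": 0,"ty": 0,"tz": 1,"turn": 0},
    {"tx": 0,"ty": 0,"tz": 1,"turn": 0},
    {"tx": 0,"ty": 0,"tz": 0,"turn": 0},
  ],
)

```text
t: 40.95
eef_pos: [394.6, -348.7, 22.3]
ee_rot: [-2.65, -1.679, 0.001]
force: [-0.5, 0.3, 0.3]
finger_gap: 85.5
gripper_force: 0.0
```

Request:
carry_out(
  series=[
    {"tx": 0,"ty": 0,"tz": 0,"turn": 0},
    {"tx": 0,"ty": 0,"tz": 0,"turn": 0},
    {"tx": 0,"ty": 0,"tz": 0,"turn": 0},
    {"tx": 0,"ty": 0,"tz": 0,"turn": 0},
    {"tx": 0,"ty": 0,"tz": 0,"turn": 0},
    {"tx": 0,"ty": 0,"tz": 0,"turn": 0},
  ],
  fingers=1,
)

```text
t: 41.55
eef_pos: [396.4, -351.3, 26.2]
ee_rot: [2.652, 1.678, 0.002]
force: [-0.1, 1.1, 6.9]
finger_gap: 56.5
gripper_force: 64.0
```

Request:
carry_out(
  series=[
    {"tx": 0,"ty": 0,"tz": -0.5,"turn": 0},
    {"tx": 0,"ty": 0,"tz": -0.5,"turn": 0},
    {"tx": 0,"ty": 0,"tz": -0.8,"turn": 0},
    {"tx": 0,"ty": 0,"tz": -1,"turn": 0},
    {"tx": 0,"ty": 0,"tz": -1,"turn": 0},
    {"tx": 0,"ty": 0,"tz": -1,"turn": 0},
    {"tx": 0,"ty": 0,"tz": -1,"turn": 0},
    {"tx": 0,"ty": 0,"tz": -1,"turn": 0},
    {"tx": 0,"ty": 0,"tz": -1,"turn": 0},
    {"tx": 0,"ty": 0,"tz": -1,"turn": 0},
    {"tx": 0,"ty": 0,"tz": -1,"turn": 0},
    {"tx": 0,"ty": 0,"tz": -1,"turn": 0},
    {"tx": 0,"ty": 0,"tz": -1,"turn": 0},
    {"tx": 0,"ty": 0,"tz": 0,"turn": 0},
  ],
)

```text
t: 42.95
eef_pos: [396.2, -351.5, 264.2]
ee_rot: [2.65, 1.677, 0.003]
force: [0.5, 0.3, -2.1]
finger_gap: 56.9
gripper_force: 64.1
```

Run:
```python
from h import *
go(480,-220,262,64.6)
go(*ph(0,0),262,64.6)
```

```text
t 43.0 p [ 396.2 -351.5  264.2] yaw 64.6 F [ 0.5  0.3 -2.1] gap 56.9 gf 64.1 q [ 0.92  0.17 -0.3   1.57  0.05  1.4   0.18]
units tx ty tz [7.74 0.97 0.1 ] turn 0.01 (alt -35.99)
t 43.0 p [ 396.2 -351.5  264.2] yaw 64.6 F [ 0.5  0.3 -2.1] gap 56.9 gf 64.1 q [ 0.92  0.17 -0.3   1.57  0.05  1.4   0.18]
units tx ty tz [ 3.667e+01 -1.241e+01 -2.000e-02] turn 0.01 (alt -35.99)
```

Request:
carry_out(
  series=[
    {"tx": 0.97,"ty": 0.12,"tz": 0,"turn": 0},
    {"tx": 0.97,"ty": 0.12,"tz": 0,"turn": 0},
    {"tx": 0.97,"ty": 0.12,"tz": 0,"turn": 0},
    {"tx": 0.97,"ty": 0.12,"tz": 0,"turn": 0},
    {"tx": 0.97,"ty": 0.12,"tz": 0,"turn": 0},
    {"tx": 0.97,"ty": 0.12,"tz": 0,"turn": 0},
    {"tx": 0.97,"ty": 0.12,"tz": 0,"turn": 0},
    {"tx": 0.97,"ty": 0.12,"tz": 0,"turn": 0},
    {"tx": 1,"ty": -0.46,"tz": 0,"turn": 0},
    {"tx": 1,"ty": -0.46,"tz": 0,"turn": 0},
    {"tx": 1,"ty": -0.46,"tz": 0,"turn": 0},
    {"tx": 1,"ty": -0.46,"tz": 0,"turn": 0},
    {"tx": 1,"ty": -0.46,"tz": 0,"turn": 0},
    {"tx": 1,"ty": -0.46,"tz": 0,"turn": 0},
    {"tx": 1,"ty": -0.46,"tz": 0,"turn": 0},
    {"tx": 1,"ty": -0.46,"tz": 0,"turn": 0},
    {"tx": 1,"ty": -0.46,"tz": 0,"turn": 0},
    {"tx": 1,"ty": -0.46,"tz": 0,"turn": 0},
    {"tx": 1,"ty": -0.46,"tz": 0,"turn": 0},
    {"tx": 1,"ty": -0.46,"tz": 0,"turn": 0},
  ],
)

```text
t: 44.95
eef_pos: [481.5, 46.1, 259.9]
ee_rot: [-2.655, -1.679, 0.001]
force: [0.4, 0.5, -0.9]
finger_gap: 56.4
gripper_force: 64.1
```

Request:
carry_out(
  series=[
    {"tx": 1,"ty": -0.46,"tz": 0,"turn": 0},
    {"tx": 1,"ty": -0.46,"tz": 0,"turn": 0},
    {"tx": 1,"ty": -0.46,"tz": 0,"turn": 0},
    {"tx": 1,"ty": -0.46,"tz": 0,"turn": 0},
    {"tx": 1,"ty": -0.46,"tz": 0,"turn": 0},
    {"tx": 1,"ty": -0.46,"tz": 0,"turn": 0},
    {"tx": 1,"ty": -0.46,"tz": 0,"turn": 0},
    {"tx": 1,"ty": -0.46,"tz": 0,"turn": 0},
    {"tx": 1,"ty": -0.46,"tz": 0,"turn": 0},
    {"tx": 1,"ty": -0.46,"tz": 0,"turn": 0},
    {"tx": 1,"ty": -0.46,"tz": 0,"turn": 0},
    {"tx": 1,"ty": -0.46,"tz": 0,"turn": 0},
    {"tx": 1,"ty": -0.46,"tz": 0,"turn": 0},
    {"tx": 1,"ty": -0.46,"tz": 0,"turn": 0},
    {"tx": 1,"ty": -0.46,"tz": 0,"turn": 0},
    {"tx": 0,"ty": 0,"tz": 0,"turn": 0},
    {"tx": 0,"ty": 0,"tz": 0,"turn": 0},
  ],
)

```text
t: 46.65
eef_pos: [485.4, 375.6, 259.7]
ee_rot: [-2.654, -1.681, 0.002]
force: [0.4, -0.9, -0.6]
finger_gap: 56.8
gripper_force: 64.1
```

Run:
```python
from h import *
s=env.sense(); im,P,D,o=wrist("w14"); x,y,z=lid(P)
M=R.from_rotvec(s["ee_rot"]).as_matrix(); T=(P-s["eef_pos"])@M
m=(abs(T[...,2]+30)<6)&(abs(T[...,1])<28.5)&(abs(T[...,0])<40)&(im.min(-1)>60)
q=T[m]; print("cap in tool",len(q),np.percentile(q,[1,50,99],axis=0).round(1),cv2.minEnclosingCircle(q[:,:2].astype(np.float32)))
for lo in range(0,34,4):
    k=(q[:,0]>=lo)&(q[:,0]<lo+4); 
    if k.any(): print(lo,q[k][:,1].min().round(1),q[k][:,1].max().round(1))
q=P[(abs(y)<125)&(abs(x)<60)&(abs(z-67)<3)]; print("rim",cv2.minAreaRect(q[:,:2].astype(np.float32)))
go(*ph(0,0),70,64.6)
```

```text
cap in tool 16499 [[-26.5 -26.2 -35.2]
 [  2.6   0.  -33.8]
 [ 24.6  26.2 -25.1]] ((-3.303213357925415, -0.08238609880208969), 29.414440155029297)
0 -28.4 28.5
4 -27.4 28.2
8 -26.6 26.5
12 -23.7 23.5
16 -20.4 19.9
20 -17.9 17.2
24 -6.3 10.5
rim ((486.1817626953125, 417.71343994140625), (103.97794342041016, 249.74884033203125), 64.7538833618164)
t 46.7 p [485.9 374.8 259.9] yaw 64.6 F [ 0.1 -0.6 -1.7] gap 56.4 gf 64.1 q [-0.17  0.45 -0.77  1.33  0.31  1.49 -1.37]
units tx ty tz [ 1.94 -0.91  9.49] turn 0.01 (alt -35.99)
```

Request:
carry_out(
  series=[
    {"tx": 0.7,"ty": -0.31,"tz": 0,"turn": 0},
    {"tx": 0.7,"ty": -0.3,"tz": 0,"turn": 0},
    {"tx": 0.66,"ty": -0.3,"tz": 0,"turn": 0},
    {"tx": 0,"ty": 0,"tz": 1,"turn": 0},
    {"tx": 0,"ty": 0,"tz": 1,"turn": 0},
    {"tx": 0,"ty": 0,"tz": 1,"turn": 0},
    {"tx": 0,"ty": 0,"tz": 1,"turn": 0},
    {"tx": 0,"ty": 0,"tz": 1,"turn": 0},
    {"tx": 0,"ty": 0,"tz": 1,"turn": 0},
    {"tx": 0,"ty": 0,"tz": 1,"turn": 0},
    {"tx": 0,"ty": 0,"tz": 0.5,"turn": 0},
    {"tx": 0,"ty": 0,"tz": 0,"turn": 0},
    {"tx": 0,"ty": 0,"tz": 0,"turn": 0},
  ],
)

```text
t: 48.0
eef_pos: [487.6, 420.3, 111.3]
ee_rot: [-2.656, -1.679, -0.001]
force: [-0.1, 0.5, -1.1]
finger_gap: 55.9
gripper_force: 64.1
```

Run:
```python
from h import *
go(*ph(2.3,0),64,64.6)
```

```text
t 48.0 p [487.6 420.3 111.3] yaw 64.6 F [-0.1  0.5 -1.1] gap 55.9 gf 64.1 q [-0.27  0.61 -0.73  1.45  0.42  1.24 -1.48]
units tx ty tz [-0.05 -0.01  2.36] turn -0.00 (alt 36.00)
```

Request:
carry_out(
  series=[
    {"tx": -0.03,"ty": 0,"tz": 0.5,"turn": 0},
    {"tx": 0,"ty": 0,"tz": 0.5,"turn": 0},
    {"tx": 0,"ty": 0,"tz": 0.5,"turn": 0},
    {"tx": 0,"ty": 0,"tz": 0.4,"turn": 0},
    {"tx": 0,"ty": 0,"tz": 0.3,"turn": 0},
    {"tx": 0,"ty": 0,"tz": 0.1,"turn": 0},
    {"tx": 0,"ty": 0,"tz": 0,"turn": 0},
    {"tx": 0,"ty": 0,"tz": 0,"turn": 0},
  ],
)

```text
t: 48.8
eef_pos: [487.0, 420.3, 64.8]
ee_rot: [-2.655, -1.679, -0.001]
force: [-0.6, 0.2, -1.8]
finger_gap: 56.4
gripper_force: 64.5
```

Request:
carry_out(
  series=[
    {"tx": 0,"ty": 0,"tz": 0.12,"turn": 0},
    {"tx": 0,"ty": 0,"tz": 0,"turn": 0},
    {"tx": 0,"ty": 0,"tz": 0,"turn": 0},
  ],
)

```text
t: 49.1
eef_pos: [487.3, 420.6, 63.3]
ee_rot: [-2.655, -1.679, -0.003]
force: [-0.8, -0.7, 5.7]
finger_gap: 56.6
gripper_force: 64.6
```

Request:
carry_out(
  series=[
    {"tx": 0,"ty": 0,"tz": 0,"turn": 0},
    {"tx": 0,"ty": 0,"tz": 0,"turn": 0},
    {"tx": 0,"ty": 0,"tz": 0,"turn": 0},
    {"tx": 0,"ty": 0,"tz": 0,"turn": 0},
    {"tx": 0,"ty": 0,"tz": -0.5,"turn": 0},
    {"tx": 0,"ty": 0,"tz": -1,"turn": 0},
    {"tx": 0,"ty": 0,"tz": -1,"turn": 0},
    {"tx": 0,"ty": 0,"tz": -1,"turn": 0},
    {"tx": 0,"ty": 0,"tz": -1,"turn": 0},
    {"tx": 0,"ty": 0,"tz": -1,"turn": 0},
    {"tx": 0,"ty": 0,"tz": -1,"turn": 0},
    {"tx": 0,"ty": 0,"tz": -1,"turn": 0},
    {"tx": 0,"ty": 0,"tz": -1,"turn": 0},
    {"tx": 0,"ty": 0,"tz": -0.5,"turn": 0},
    {"tx": -0.5,"ty": 0,"tz": 0,"turn": 0},
    {"tx": -0.7,"ty": 0,"tz": 0,"turn": 0},
    {"tx": 0,"ty": 0,"tz": 0,"turn": 0},
  ],
  fingers=0,
)

```text
t: 50.8
eef_pos: [476.2, 396.3, 241.2]
ee_rot: [2.655, 1.677, -0.002]
force: [0.4, -1.1, -0.4]
finger_gap: 85.3
gripper_force: 0.0
```

Run:
```python
from h import *
im,P,D,o=wrist("w15"); x,y,z=lid(P)
q=P[(np.abs(x)<45)&(abs(y)<50)&(z>89)&(z<102)]; print("jar in cell",len(q),q.mean(0).round(1),q[:,2].std(),cv2.minEnclosingCircle(q[:,:2].astype(np.float32)))
# jar top plane tilt
A=np.c_[q[:,:2]-q[:,:2].mean(0),np.ones(len(q))]; print("tilt",np.linalg.lstsq(A,q[:,2],rcond=None)[0].round(3))
m=(im.max(-1)<80)&(abs(y)<25)&(x>60)&(x<160)&(z>150)&(z<260); m=cv2.morphologyEx(m.astype(np.uint8),cv2.MORPH_OPEN,np.ones((3,3)))
n,l,s,_=cv2.connectedComponentsWithStats(m)
for i in range(1,n):
    if s[i,4]>100:
        k=l==i; print("pull?",s[i],[np.percentile(v[k],[2,50,98]).round(1) for v in(x,y,z)])
s,_,_=st(); print("tool xyz ph",[float(v) for v in lid(np.array(s["eef_pos"]))])
c=vision.read_camera("side"); Q=pts(c)
m=(Q[...,2]>50)&(Q[...,2]<66)&(np.abs(Q[...,0]-440)<150)&(np.abs(Q[...,1]+300)<170)&(c["img"].min(-1)>100)
n,l,s,ce=cv2.connectedComponentsWithStats(m.astype(np.uint8))
for i in range(1,n):
    if s[i,4]>15: print("plate jar",s[i],Q[l==i].mean(0).round(1))
```

```text
jar in cell 3972 [485.8 418.1  97.1] 0.9316360894087865 ((485.2444763183594, 417.4111328125), 29.48520851135254)
tilt [-3.00e-03 -4.00e-03  9.71e+01]
pull? [ 289   22   55   35 1801] [array([ 96.3, 100.5, 109.4]), array([-12.5,   0.2,  12.9]), array([179.1, 200.1, 202.4])]
pull? [304  74  54  34 961] [array([68.1, 79. , 86.2]), array([-21.9, -12.5,   5.1]), array([175.3, 177. , 178.6])]
t 50.9 p [476.5 396.9 241.3] yaw 64.6 F [-0.2 -0.2  0.7] gap 85.7 gf 0.0 q [-0.22  0.47 -0.78  1.34  0.33  1.46 -1.41]
tool xyz ph [-22.658502224299532, -0.22351797846324395, 241.2898368131707]
plate jar [313 255  18  13 172] [ 477.2 -265.5   59. ]
```

The fresh jar is seated upright in the middle cell: its top is at z 97, flat and centred. Now I'll shut the lid.

Request:
carry_out(
  series=[
    {"tx": 0.98,"ty": 0,"tz": 0,"turn": 0},
    {"tx": 0.98,"ty": 0,"tz": 0,"turn": 0},
    {"tx": 0.98,"ty": 0,"tz": 0,"turn": 0},
    {"tx": 0.98,"ty": 0,"tz": 0,"turn": 0},
    {"tx": 0.98,"ty": 0,"tz": 0,"turn": 0},
    {"tx": 0.98,"ty": 0,"tz": 0,"turn": 0},
    {"tx": 0.95,"ty": 0,"tz": 0,"turn": 0},
    {"tx": 0,"ty": 0,"tz": 1,"turn": 0},
    {"tx": 0,"ty": 0,"tz": 1,"turn": 0},
    {"tx": 0,"ty": 0,"tz": 1,"turn": 0},
    {"tx": 0,"ty": 0,"tz": 0.4,"turn": 0},
    {"tx": 0,"ty": 0,"tz": 0,"turn": 0},
  ],
  fingers=0.3,
)

```text
t: 52.1
eef_pos: [534.6, 521.3, 171.9]
ee_rot: [2.654, 1.68, -0.005]
force: [0.1, -0.4, -0.9]
finger_gap: 59.8
gripper_force: 0.0
```

Request:
carry_out(
  series=[
    {"tx": 0,"ty": 0,"tz": 0,"turn": 0},
    {"tx": 0,"ty": 0,"tz": 0,"turn": 0},
    {"tx": 0,"ty": 0,"tz": 0,"turn": 0},
    {"tx": 0,"ty": 0,"tz": 0,"turn": 0},
    {"tx": 0,"ty": 0,"tz": 0,"turn": 0},
    {"tx": 0,"ty": 0,"tz": 0,"turn": 0},
    {"tx": 0,"ty": 0,"tz": 0,"turn": 0},
  ],
  fingers=1,
)

```text
t: 52.8
eef_pos: [535.9, 522.2, 175.8]
ee_rot: [-2.655, -1.678, -0.005]
force: [3.1, 1.7, 6.1]
finger_gap: 26.3
gripper_force: 59.3
```

Request:
carry_out(
  series=[
    {"tx": -0.65,"ty": 0,"tz": -0.29,"turn": 0},
    {"tx": -0.675,"ty": 0,"tz": -0.22,"turn": 0},
    {"tx": -0.695,"ty": 0,"tz": -0.15,"turn": 0},
    {"tx": -0.705,"ty": 0,"tz": -0.075,"turn": 0},
    {"tx": -0.71,"ty": 0,"tz": 0,"turn": 0},
    {"tx": -0.705,"ty": 0,"tz": 0.07,"turn": 0},
    {"tx": -0.695,"ty": 0,"tz": 0.14,"turn": 0},
    {"tx": -0.68,"ty": 0,"tz": 0.21,"turn": 0},
    {"tx": -0.65,"ty": 0,"tz": 0.28,"turn": 0},
    {"tx": -0.62,"ty": 0,"tz": 0.345,"turn": 0},
    {"tx": -0.58,"ty": 0,"tz": 0.41,"turn": 0},
    {"tx": -0.535,"ty": 0,"tz": 0.465,"turn": 0},
    {"tx": -0.485,"ty": 0,"tz": 0.52,"turn": 0},
    {"tx": 0,"ty": 0,"tz": 0,"turn": 0},
  ],
)

```text
t: 54.2
eef_pos: [463.0, 368.0, 140.2]
ee_rot: [2.654, 1.676, -0.002]
force: [-2.7, -7.8, 6.9]
finger_gap: 26.3
gripper_force: 76.3
```

Run:
```python
from h import *
s,_,_=st(); x,y,z=lid(np.array(s["eef_pos"])); print(x,y,z,"r",np.hypot(52-x,z+19-68),"alpha",np.degrees(np.arctan2(z+19-68,52-x)))
```

```text
t 54.2 p [463.  368.  140.2] yaw 64.6 F [-2.7 -7.8  6.9] gap 26.3 gf 76.3 q [-0.15  0.48 -0.78  1.57  0.35  1.24 -1.43]
-54.555554461930974 -0.46571782549152374 140.16085688351123 r 140.22976864569645 alpha 40.54778913610182
```

Request:
carry_out(
  series=[
    {"tx": 0,"ty": 0,"tz": 0,"turn": 0},
    {"tx": 0,"ty": 0,"tz": 0,"turn": 0},
    {"tx": 0,"ty": 0,"tz": 0,"turn": 0},
    {"tx": 0,"ty": 0,"tz": -1,"turn": 0},
    {"tx": 0,"ty": 0,"tz": -1,"turn": 0},
    {"tx": 0,"ty": 0,"tz": -1,"turn": 0},
    {"tx": 0,"ty": 0,"tz": -1,"turn": 0},
    {"tx": 0.4,"ty": 0.9,"tz": 0,"turn": 0},
    {"tx": 0.4,"ty": 0.9,"tz": 0,"turn": 0},
    {"tx": 0.4,"ty": 0.9,"tz": 0,"turn": 0},
    {"tx": 0.4,"ty": 0.9,"tz": 0,"turn": 0},
    {"tx": 0.3,"ty": 0.8,"tz": 0,"turn": 0},
    {"tx": 0,"ty": 0,"tz": 0,"turn": 0},
  ],
  fingers=0.3,
)

```text
t: 55.5
eef_pos: [561.1, 365.8, 218.8]
ee_rot: [2.657, 1.676, -0.001]
force: [-0.6, -0.1, 0.7]
finger_gap: 59.8
gripper_force: 0.0
```

Request:
carry_out(
  series=[
    {"tx": 0,"ty": 0,"tz": 0,"turn": 0},
    {"tx": 0,"ty": 0,"tz": 0,"turn": 0},
    {"tx": 0,"ty": 0,"tz": 0,"turn": 0},
    {"tx": 0,"ty": 0,"tz": 0,"turn": 0},
    {"tx": 0,"ty": 0,"tz": 0,"turn": 0},
    {"tx": 0,"ty": 0,"tz": 0,"turn": 0},
    {"tx": 0,"ty": 0,"tz": 0,"turn": 0},
  ],
  fingers=1,
)

```text
t: 56.2
eef_pos: [559.0, 366.8, 220.0]
ee_rot: [2.655, 1.68, 0.0]
force: [0.6, -0.0, -0.7]
finger_gap: 0.0
gripper_force: 0.0
```

Run:
```python
from h import *
s,_,_=st(); print([float(v) for v in lid(np.array(s["eef_pos"]))])
im,P,D,o=wrist("w16"); x,y,z=lid(P)
k=(abs(y)>75)&(abs(y)<120)&(x>0)&(x<45)&(z>115)&(z<200); f=np.polyfit(x[k],z[k],1); print("slope deg",np.degrees(np.arctan(f[0])),"z at -17",np.polyval(f,-17))
```

```text
t 56.2 p [559.  366.8 220. ] yaw 64.6 F [ 0.6 -0.  -0.7] gap 0.0 gf 0.0 q [-0.17  0.59 -0.74  1.22  0.39  1.47 -1.31]
[-14.443974432631478, -87.6770459918964, 220.03319170470036]
slope deg -20.940933800877037 z at -17 154.5074319271143
```

Request:
carry_out(
  series=[
    {"tx": 0,"ty": 0,"tz": 1,"turn": 0},
    {"tx": 0,"ty": 0,"tz": 1,"turn": 0},
    {"tx": 0,"ty": 0,"tz": 1,"turn": 0},
    {"tx": 0,"ty": 0,"tz": 0.35,"turn": 0},
    {"tx": -0.18,"ty": 0,"tz": 0.14,"turn": 0},
    {"tx": -0.17,"ty": 0,"tz": 0.16,"turn": 0},
    {"tx": -0.17,"ty": 0,"tz": 0.18,"turn": 0},
    {"tx": -0.16,"ty": 0,"tz": 0.19,"turn": 0},
    {"tx": -0.16,"ty": 0,"tz": 0.2,"turn": 0},
    {"tx": -0.15,"ty": 0,"tz": 0.2,"turn": 0},
    {"tx": -0.13,"ty": 0,"tz": 0.21,"turn": 0},
    {"tx": 0,"ty": 0,"tz": 0,"turn": 0},
  ],
)

```text
t: 57.45
eef_pos: [549.6, 346.6, 127.9]
ee_rot: [-2.655, -1.679, -0.002]
force: [-0.3, 0.4, 2.7]
finger_gap: 0.2
gripper_force: 1.7
```

Run:
```python
from h import *
s,_,_=st(); print([float(v) for v in lid(np.array(s["eef_pos"]))])
im,P,D,o=wrist("w17"); x,y,z=lid(P)
k=(y>75)&(y<120)&(x>-30)&(x<45)&(z>115)&(z<200); f=np.polyfit(x[k],z[k],1); print("slope deg",np.degrees(np.arctan(f[0])),"z at -40",np.polyval(f,-40))
```

```text
t 57.5 p [549.6 346.6 127.9] yaw 64.6 F [-0.3  0.4  2.7] gap 0.2 gf 1.7 q [-0.12  0.61 -0.73  1.41  0.41  1.28 -1.33]
[-36.76898183399699, -87.83566023175386, 127.91435967981593]
slope deg -2.8918869762189696 z at -40 128.88491592345537
```

Request:
carry_out(
  series=[
    {"tx": 0,"ty": 0,"tz": 0.1,"turn": 0},
    {"tx": 0,"ty": 0,"tz": 0.1,"turn": 0},
    {"tx": 0,"ty": 0,"tz": 0.1,"turn": 0},
    {"tx": 0,"ty": 0,"tz": 0.1,"turn": 0},
    {"tx": 0,"ty": 0,"tz": 0.1,"turn": 0},
    {"tx": 0,"ty": 0,"tz": 0,"turn": 0},
    {"tx": 0,"ty": 0,"tz": 0,"turn": 0},
  ],
)

```text
t: 58.2
eef_pos: [549.8, 346.2, 122.8]
ee_rot: [2.653, 1.677, 0.004]
force: [-14.2, -14.6, 41.7]
finger_gap: 0.1
gripper_force: 20.2
```

Request:
carry_out(
  series=[
    {"tx": 0,"ty": 0,"tz": -0.4,"turn": 0},
    {"tx": 0,"ty": 0,"tz": -0.8,"turn": 0},
    {"tx": 0,"ty": 0,"tz": -1,"turn": 0},
    {"tx": 0,"ty": 0,"tz": -1,"turn": 0},
    {"tx": 0,"ty": 0,"tz": -1,"turn": 0},
    {"tx": 0,"ty": 0,"tz": -1,"turn": 0},
    {"tx": -0.8,"ty": -0.9,"tz": -1,"turn": 0},
    {"tx": -0.8,"ty": -0.9,"tz": -1,"turn": 0},
    {"tx": -0.8,"ty": -0.9,"tz": -1,"turn": 0},
    {"tx": -0.8,"ty": -0.9,"tz": 0,"turn": 0},
    {"tx": -0.8,"ty": -0.9,"tz": 0,"turn": 0},
    {"tx": 0,"ty": 0,"tz": 0,"turn": 0},
  ],
)

```text
t: 59.4
eef_pos: [431.3, 313.3, 282.3]
ee_rot: [2.652, 1.683, 0.001]
force: [0.2, -0.2, 0.1]
finger_gap: -0.1
gripper_force: 0.0
```

Run:
```python
from h import *
st()
im,P,D,o=wrist("w18"); x,y,z=lid(P)
for s in(1,-1):
    k=(s*y>75)&(s*y<120)&(x>-45)&(x<45)&(z>115)&(z<140); f=np.polyfit(x[k],z[k],1); print("slope deg",np.degrees(np.arctan(f[0])),"z mid",np.polyval(f,0))
q=P[(abs(y)<30)&(x>-45)&(x<-10)&(z>132)&(z<152)]; print("paddle",cv2.minAreaRect(q[:,:2].astype(np.float32)),q[:,2].max())
k=(im.max(-1)<75)&(z>92)&(z<104)&(np.hypot(P[...,0]-400,P[...,1]-238)<45)
if k.sum()>50: print("knob",cv2.minAreaRect(P[k][:,:2].astype(np.float32)))
k=P[(z>103)&(z<114)&(np.hypot(P[...,0]-430,P[...,1]-302)<35)]
if len(k)>50: print("det",cv2.minAreaRect(k[:,:2].astype(np.float32)))
cv2.imwrite("pics/w18c.png",im)
for nm in("side","scene"):
    c=vision.read_camera(nm); Q=pts(c)
    m=(Q[...,2]>50)&(Q[...,2]<66)&(np.abs(Q[...,0]-440)<120)&(np.abs(Q[...,1]+300)<140)&(c["img"].min(-1)>100)
    if m.sum(): print(nm,"plate jar",m.sum(),Q[m].mean(0).round(1))
    f=Q[(np.hypot(Q[...,0]-548,Q[...,1]+47)<40)&(Q[...,2]>150)&(Q[...,2]<170)]
    if len(f): print("flask",f.mean(0).round(1))
```

```text
t 59.4 p [431.3 313.3 282.3] yaw 64.8 F [ 0.2 -0.2  0.1] gap -0.1 gf 0.0 q [ 0.01  0.25 -0.84  1.51  0.19  1.47 -1.28]
slope deg -0.013207052090094817 z mid 124.25991094008857
slope deg 0.013790251074140131 z mid 124.18933373452798
paddle ((474.1907043457031, 391.5636901855469), (9.04951286315918, 35.788753509521484), 65.14791107177734) 149.90503506431997
knob ((413.3509216308594, 244.4587860107422), (31.494619369506836, 15.666266441345215), 24.80571174621582)
det ((431.2763671875, 302.5229187011719), (44.43659591674805, 44.10020446777344), 64.99095916748047)
side plate jar 172 [ 477.2 -265.6   59. ]
flask [552.  -56.4 158.8]
scene plate jar 177 [ 475.2 -255.    56.6]
flask [550.  -47.2 158.2]
```

View pics/w18c.png

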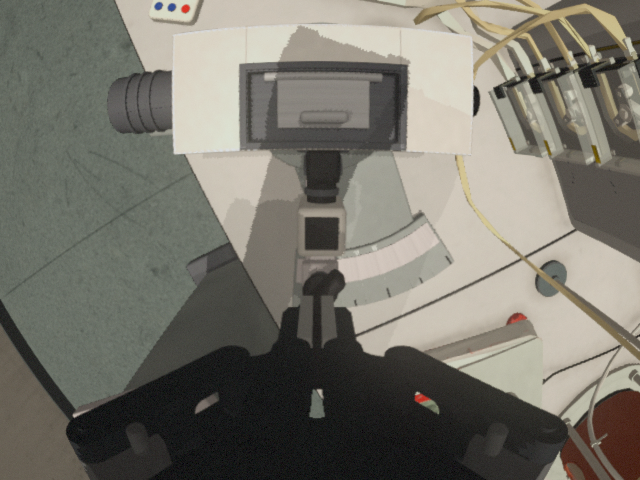

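The wrist view shows the lid flat and shut (slope 0°), with the arm and knob in line with the mark. The knob bar stands at about 24.5°, its tight stop. The old jar is on the plate and the bottle has not been moved. I'm handing in.

```bash
python3 -c "
from cell import env
print(env.close_job())"
```

```text
the job is handed in; nothing more can be done
None
```

I carried out every step and handed the job in at about 59 s, but the judge returned no verdict: the detector is clamped on the 90° mark, the old jar is on the plate, the one fresh jar is in the middle cell, the lid is pressed flat shut (I did not test the latch), and the bottle was left alone.

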